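# Take a cured glue-up out of its stacked press

## Task

The glue has cured, so take the stacked press apart from the top down, without shoving what still lies underneath: first put the steel weight on the black rubber pad, then put the red pressing block in the red tray and the blue one in the blue tray (either one first), and last lay the striped board on the green mat. Each piece ends lying flat, in the middle of its place and lined up lengthwise with it; set the pieces down rather than dropping them.

Things in the scene. Friction and masses are not known exactly. Their poses are not given: they have to be found in the camera images.
- weight: plain bright steel bar, 34 x 130 x 20 mm (x, y, z), 0.5 to 0.85 kg, the top of the stack: it lies across both pressing blocks, roughly along the board. Origin: centre of its underside; long axis y, z up. At the start its underside is 58 mm above the table; between the two blocks there is open room of about 44 mm below it.
- red_caul: pressing block (caul), wood painted red all over, 84 x 40 x 36 mm (x, y, z), about 90 g. Lies crosswise on the board, under one half of the steel weight, its centre about 42 mm from the board's centre along the board. Origin: centre of its underside (22 mm above the table at the start); long axis x, z up. Which half of the board it is on varies.
- blue_caul: the same pressing block painted blue, on the other half of the board, with the same size and axes.
- board: glued-up board of light and dark wooden strips running lengthwise, 56 x 160 x 22 mm (x, y, z), about 0.15 kg, the bottom of the stack, lying loose on the table. Origin: centre of its underside; long axis y, z up.
- rubber_pad: black rubber pad fixed to the table, 62 x 158 mm, 4 mm thick: the steel weight's place. Origin: centre of its underside, on the table; its top is 4 mm above it. Long axis y.
- red_tray: shallow red tray fixed to the table, outside 70 x 114 mm (x, y), inside 62 x 106 mm, floor 4 mm thick, rim 8 mm above the table: the red block's place, the block's long x axis along the tray's long y axis. Origin: centre of its underside, on the table.
- blue_tray: shallow blue tray, the same as the red one: the blue block's place, the block's long x axis along the tray's long y axis. Origin: centre of its underside, on the table.
- green_mat: green mat fixed to the table, 90 x 190 mm, 4 mm thick: the board's place. Origin: centre of its underside, on the table; its top is 4 mm above it. Long axis y.
Things that resemble listed ones, but are neither listed nor needed, are in the scene too. Leave any turquoise look-alike of the board alone. There is more than one size of the weight; the one meant has the size given above.

How it is judged:
On the way, in this order (a step that is already met when the one before it is completed fails the run):
1. the steel weight lies on the rubber pad, released, and blocks and board have not been shifted by more than 30 mm (horizontal distance between weight and rubber_pad below 0.016 m and z of weight in the frame of rubber_pad between 0.001 and 0.008 m and angle between the y axis of weight and the y axis of rubber_pad, either way round below 0.2 rad and angle between weight's own z axis and vertical below 0.08 rad and linear speed of weight below 0.03 m/s and contact force between the fingers and weight below 0.3 N and distance of each of red_caul, blue_caul, board from where it was at the start of the episode below 0.03 m), for 0.2 s.
2. both blocks lie in the trays of their colours, released, the weight is on its pad and the board has not been shifted by more than 30 mm (horizontal distance between weight and rubber_pad below 0.016 m and z of weight in the frame of rubber_pad between 0.001 and 0.008 m and angle between the y axis of weight and the y axis of rubber_pad, either way round below 0.2 rad and angle between each of weight, red_caul, blue_caul's own z axis and vertical below 0.08 rad and linear speed of each of weight, red_caul, blue_caul below 0.03 m/s and contact force between the fingers and weight below 0.3 N and horizontal distance between red_caul and red_tray below 0.017 m and z of red_caul in the frame of red_tray between 0.001 and 0.008 m and angle between the x axis of red_caul and the y axis of red_tray, either way round below 0.3 rad and contact force between the fingers and red_caul below 0.3 N and horizontal distance between blue_caul and blue_tray below 0.017 m and z of blue_caul in the frame of blue_tray between 0.001 and 0.008 m and angle between the x axis of blue_caul and the y axis of blue_tray, either way round below 0.3 rad and contact force between the fingers and blue_caul below 0.3 N and distance of board from where it was at the start of the episode below 0.03 m), for 0.2 s.
At the end, for the whole second after the job is handed in: All released, flat, at rest, centred and long axes together: steel weight on rubber pad (16 mm, 0.2 rad), red block on the floor of the red tray and blue block of the blue tray (17 mm, 0.3 rad), board on green mat (18 mm, 0.2 rad) (horizontal distance between weight and rubber_pad below 0.016 m and z of weight in the frame of rubber_pad between 0.001 and 0.008 m and angle between the y axis of weight and the y axis of rubber_pad, either way round below 0.2 rad and angle between each of weight, red_caul, blue_caul, board's own z axis and vertical below 0.08 rad and linear speed of each of weight, red_caul, blue_caul, board below 0.03 m/s and contact force between the fingers and weight below 0.3 N and horizontal distance between red_caul and red_tray below 0.017 m and z of red_caul in the frame of red_tray between 0.001 and 0.008 m and angle between the x axis of red_caul and the y axis of red_tray, either way round below 0.3 rad and contact force between the fingers and red_caul below 0.3 N and horizontal distance between blue_caul and blue_tray below 0.017 m and z of blue_caul in the frame of blue_tray between 0.001 and 0.008 m and angle between the x axis of blue_caul and the y axis of blue_tray, either way round below 0.3 rad and contact force between the fingers and blue_caul below 0.3 N and horizontal distance between board and green_mat below 0.018 m and z of board in the frame of green_mat between 0.001 and 0.008 m and angle between the y axis of board and the y axis of green_mat, either way round below 0.2 rad and contact force between the fingers and board below 0.3 N); the robot touches nothing.
It fails at once if the steel weight is dropped or knocked off (moves faster than 0.8 m/s while not in the fingers) (linear speed of weight above 0.8 m/s and contact force between the fingers and weight below 0.05 N).
It fails at once if the red caul is dropped or knocked off (moves faster than 0.8 m/s while not in the fingers) (linear speed of red_caul above 0.8 m/s and contact force between the fingers and red_caul below 0.05 N).
It fails at once if the blue caul is dropped or knocked off (moves faster than 0.8 m/s while not in the fingers) (linear speed of blue_caul above 0.8 m/s and contact force between the fingers and blue_caul below 0.05 N).
It fails at once if the glued board is dropped or knocked off (moves faster than 0.8 m/s while not in the fingers) (linear speed of board above 0.8 m/s and contact force between the fingers and board below 0.05 N).
It also fails if it takes over 128 s, if anything falls off the work surface, if the arm or the gripper's body presses on something with over 40 N, if the wrist force passes 120 N, or if a joint passes its speed limit or range.

## Robot

A 6-joint arm with a two-finger parallel gripper is mounted at the origin on the work surface. World frame = base frame: x ahead of the robot, y to its left, z up, the work surface at z = 0. Lengths are in m, angles in rad, forces in N, time in s.
With the tool pointing down it reaches from about 0.375 to 0.975 m from the base axis. Payload 3.8 kg.
Tool frame: the origin (TCP) lies midway between the tips of the shut fingers; the grasp point (between the pads) lies 19 mm behind it; z points along the fingers, y is the direction in which the jaws open and shut (so a half turn about z gives the same grasp; the last joint's range is limited). The gripper opens to 85 mm and grips with 20 to 120 N. Pads are 22 mm wide; open, the fingers measure 114 mm over their backs; the gripper's body (76 mm by 85 mm) begins 54 mm behind the grasp point. The pads swing forward as they close: fully open they stand 13 mm farther back than shut.
Start: joints at [1.14, 0.264, 1.604, -0, 1.274, -0.037], TCP at [0.259, 0.623, 0.231] pointing down, gripper open.
Joint ranges: [-2.63, 2.63], [-0.94, 2.18], [0.31, 2.57], [-1.31, 4.45], [0, 2.66], [-2.55, 2.55]. Speed limits (rad/s): [2.57, 2.57, 3.14, 3.14, 3.14, 3.14].

## Interface

Orientations are given as a rotation vector (axis times angle).
In Python, from workcell import readout, read_camera, camera_params, bot gives the robot as it stands.
- The arm moves only by the tool apply_moves, never from a script. Its argument "plan" is a list that holds one entry, the list of rows, each a list of 7 numbers: the shift along the tool's x, y, z each as a share of 1000 mm, from -1 to 1, then the turn, a rotation vector about the tool's x, y, z each as a share of pi rad, from -1 to 1, then the gripper command: -1 is fully open, 1 is shut, values between are in proportion. A call has exactly 8 rows; each row is the pose to reach, as a shift and turn from the pose commanded when the call began, along the tool's axes at that moment, turning the shorter way round; what a row does not reach only later rows make up. A row lasts 1/12 s, in which the tool goes at most 41.7 mm and 7.16 degrees, less where a joint would pass 70% of its speed; a pose out of reach is approached as far as the arm can. A call with a number of a shift or a turn outside -1 to 1 is refused whole. A call with a gripper value outside its range is refused whole. The fingers move at their own pace and stop on an object; "force" is the grip in N (left out, the last holds). Time passes only in rows, so rows that repeat a pose let the fingers close, or fill a call up. It gives the time, the measured TCP pose, the force and the opening at its end, in the units of the state.
- readout.read_state(): the state, without advancing time (a new reading comes with each control period).
- read_camera(name): name is "side" or "top" or "wrist"; returns the picture (384x512x3 uint8, red, green, blue); there is no depth.
- camera_params(name): a dict with "fovy" (degrees; the focal length in pixels is half the picture's height over the tangent of half this angle, whatever the lens; pixels are square), "cx", "cy" (the principal point, pixels), "rvec" (rotation vector, rad) and "tvec" (3), from world to camera coordinates, as OpenCV has them; the wrist camera has in their place "hand_eye" (4x4, takes a point from camera to tool coordinates, whose origin is the TCP and whose axes are the flange's). Camera axes: x right, y down, z forward; pixel columns grow to the right and rows downward; lengths in m; the calibration is good to about 2 mm. A picture is of the moment at which its call begins: read the wrist's pose just before it. camera_params takes no time and is no camera call.
- bot.finish_job(): hands the job in, once; it reports no verdict.
The state is a dict: "time": time; "q": joint angles; "joint_vel": joint speeds; "joint_torque": joint torques, N m; "tool_pos": TCP position; "tcp_rot": TCP orientation; "wrist_force": force on the tool from outside, world axes, zero at the start; "torque": the same for the moment, N m; "width": opening from 0.0 (shut) to 1.0 (fully open).
Only numpy, scipy, OpenCV 4.12 (cv2) and the standard library are available. Lean on these libraries where they do the work, as an engineer would, in place of code of your own. Each camera call takes 0.05 s, during which the arm holds its last target.

## Working session

There is one attempt and no reset: what is moved stays moved. The work goes in short steps, Python scripts to look and compute and a tool call to move; the robot and the scene stay as the last step left them, time stands still between calls to the robot, and variables do not carry over. Pictures are saved under pics/ and viewed, and the job is handed in when it is done.

Besides the shell and the picture viewer there is one more tool, called as name(argument=value, ...) on one line, values as JSON. apply_moves: Moves the arm, as the interface text tells. Shift numbers are shares of 1000 mm and turn numbers shares of pi rad, none past 1 either way. Its arguments: {"type":"object","properties":{"plan":{"type":"array","items":{"type":"array","items":{"type":"array","items":{"type":"number","minimum":-1,"maximum":1}}}},"force":{"type":"number"}},"required":["plan"]}

```bash
ls; mkdir -p pics; python3 - <<'E'
from workcell import readout, read_camera, camera_params, bot
import cv2
print(readout.read_state())
for n in ["side","top","wrist"]:
    print(n,camera_params(n))
    cv2.imwrite(f"pics/{n}0.png",read_camera(n)[:,:,::-1])
E
```

```text
pics
{'time': 0.0, 'q': array([ 1.14010267e+00,  2.64768964e-01,  1.60539466e+00, -7.38040859e-06,
        1.27366623e+00, -3.69093190e-02]), 'joint_vel': array([-7.68610136e-04, -1.55725368e-03, -1.02630650e-05,  7.01297398e-04,
       -7.18795366e-04,  1.88940972e-04]), 'joint_torque': array([ 2.51158686e-03, -5.15113592e+01, -3.67315865e+01,  1.37933534e-04,
        1.26971505e-02,  8.91022637e-06]), 'tool_pos': array([0.25869264, 0.62266989, 0.2299402 ]), 'tcp_rot': array([-0.61446244, -3.08039208,  0.00342058]), 'wrist_force': array([ 0.45067215, -0.24710446,  0.0855769 ]), 'torque': array([-0.02469655,  0.04078736,  0.01807821]), 'width': 1.0004630437955873}
side {'fovy': 51.99174108082155, 'cx': 257.47512225978886, 'cy': 189.76541285956372, 'rvec': array([ 2.39484022, -0.44237062,  0.18457153]), 'tvec': array([-0.44982571,  0.22072724,  1.01062105])}
top {'fovy': 52.65066307569479, 'cx': 250.95576423318988, 'cy': 183.86158487409253, 'rvec': array([ 2.15248089, -2.19734028,  0.09959597]), 'tvec': array([0.10607105, 0.51531494, 1.13646796])}
wrist {'fovy': 66.2518119452009, 'cx': 255.5750845630973, 'cy': 193.28206781608847, 'hand_eye': array([[ 3.33505937e-04, -9.53458606e-01, -3.01523755e-01,
         7.59900852e-02],
       [ 9.99999787e-01,  4.87234959e-04, -4.34634074e-04,
        -1.40644057e-06],
       [ 5.61318513e-04, -3.01523546e-01,  9.53458565e-01,
        -1.42253743e-01],
       [ 0.00000000e+00,  0.00000000e+00,  0.00000000e+00,
         1.00000000e+00]])}
```

View pics/top0.png

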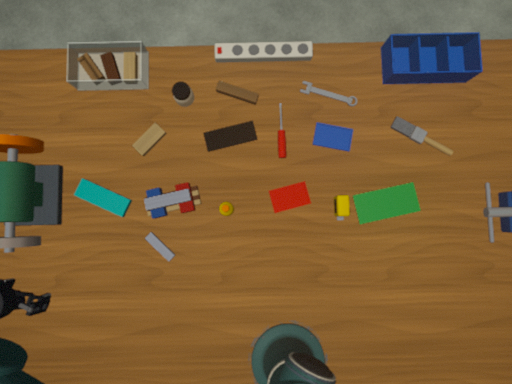

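View pics/side0.png

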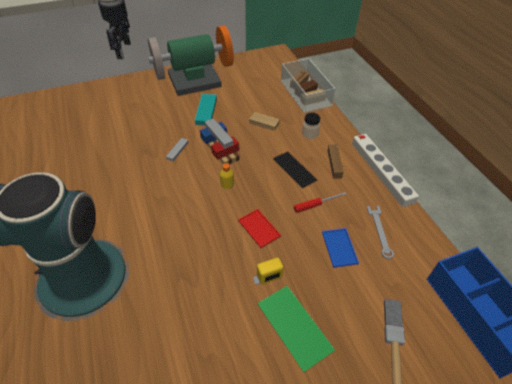

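View pics/wrist0.png

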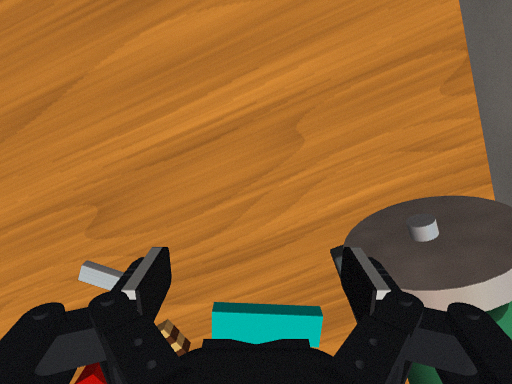

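The top view shows the stack at about (171,201), with the black pad at (230,136), red tray at (290,197), blue tray at (333,136) and green mat at (387,203). The small grey bar at (160,246) and the turquoise board at (102,197) are decoys. Next I'll measure these positions.

```bash
cat > h.py <<'E'
import numpy as np, cv2
from scipy.spatial.transform import Rotation as R
from workcell import readout, read_camera, camera_params, bot
def K(p):
    f=192/np.tan(np.radians(p['fovy'])/2); return np.array([[f,0,p['cx']],[0,f,p['cy']],[0,0,1.]])
def pose(name,st=None):
    p=camera_params(name)
    if 'rvec' in p:
        Rw=R.from_rotvec(p['rvec']).as_matrix(); return K(p),Rw.T,-Rw.T@p['tvec']
    T=np.eye(4);T[:3,:3]=R.from_rotvec(st['tcp_rot']).as_matrix();T[:3,3]=st['tool_pos']
    T=T@p['hand_eye']; return K(p),T[:3,:3],T[:3,3]
def ray(name,uv,z,st=None):
    k,Rc,c=pose(name,st); uv=np.atleast_2d(np.asarray(uv,float))
    d=(Rc@np.linalg.inv(k)@np.c_[uv,np.ones(len(uv))].T).T
    return c+d*((z-c[2])/d[:,2])[:,None]
def masks(img):
    h=cv2.cvtColor(img,cv2.COLOR_RGB2HSV); H,S,V=[h[...,i].astype(int) for i in range(3)]
    return dict(red=((H<5)|(H>174))&(S>180)&(V>90), blue=(H>105)&(H<125)&(S>150)&(V>60), green=(H>50)&(H<72)&(S>130)&(V>80),
      black=(V<45), steel=(S<60)&(V>110)&(V<250))
def rects(name,img,key,z,st=None,amin=60):
    m=masks(img)[key].astype(np.uint8)
    m=cv2.morphologyEx(m,cv2.MORPH_OPEN,np.ones((3,3),np.uint8))
    out=[]
    for c in cv2.findContours(m,cv2.RETR_EXTERNAL,cv2.CHAIN_APPROX_NONE)[0]:
        if cv2.contourArea(c)<amin: continue
        w=ray(name,c[:,0,:],z,st)[:,:2]
        r=cv2.minAreaRect((w*1000).astype(np.float32)); b=cv2.boxPoints(r)
        e=b[1]-b[0];g=b[2]-b[1]; L=e if np.hypot(*e)>np.hypot(*g) else g
        M=cv2.moments(c)
        out.append((np.round([M['m10']/M['m00'],M['m01']/M['m00']],1),np.round(r[0],1),np.round(sorted(r[1]),1),round(np.degrees(np.arctan2(L[1],L[0]))%180,1)))
    return out
E
python3 - <<'E'
from h import *
print(pose('top')[2],pose('side')[2])
for n in ['top','side']:
    img=cv2.imread(f'pics/{n}0.png')[:,:,::-1]
    for k,z in dict(red=.006,blue=.006,green=.004,black=.004,steel=.078).items():
        for r in rects(n,img,k,z): print(n,k,*r)
E
```

```text
[0.41194395 0.09705945 1.17866094] [ 0.22768434 -0.62018069  0.91430539]
top red [186.3 206.5] [454.4 291.6] [27.3 38.4] 100.9
top blue [157.7 212.4] [438.2 377.4] [21.2 36.2] 90.0
top blue [332.5 136.6] [ 659.6 -157.9] [ 65.1 108.9] 78.0
top blue [430.3  58.4] [ 917.1 -485.9] [126.5 269.8] 88.8
top green [386.1 202.7] [ 453.7 -312.3] [ 87.1 187.1] 101.4
top black [307.2 356.7] [ -1.  -60.5] [ 51.  142.8] 41.6
top black [ 13.8 363.5] [ 14.3 780.4] [116.  130.8] 2.2
top black [ 18.2 299. ] [196.7 772.9] [107.5 144.9] 92.2
top black [ 35.3 195.5] [497.3 750.5] [39.5 76.5] 177.8
top black [ 59.6 194.9] [497.8 676.6] [  9.1 170.4] 1.4
top steel [  9.1 243.3] [354.  776.2] [38.9 57.5] 88.8
top steel [159.3 246.5] [341.3 357.3] [25.4 94. ] 44.8
top steel [  7.5 229.2] [398.8 784.3] [14.1 39.9] 2.1
top steel [166.7 198.9] [474.2 335.3] [ 34.4 129.3] 101.4
top steel [495.1 211.7] [ 419.3 -605.8] [ 66.8 163.9] 0.2
top steel [418.4 134.2] [ 646.1 -389.8] [37.3 38.1] 60.8
top steel [325.7  93. ] [ 770.8 -128.6] [ 35.1 151.5] 69.9
top steel [97.3 60.7] [877.6 539.5] [26.9 70.6] 15.7
top steel [1
[... 735 characters left out ...]
e black [116.6  23.4] [ 278.7 1282.2] [120.  523.9] 89.3
side steel [395.1 333.3] [ 630.3 -431.9] [35.9 36.6] 150.0
side steel [379.6 229.3] [ 749.  -182.9] [ 34.  149.2] 69.6
side steel [ 38.3 206.2] [-72.6 219.2] [ 99.9 176.2] 32.9
side steel [176.7 147.9] [330.7 299.6] [23.6 92.6] 45.7
side steel [218.4 130.7] [475.3 332.6] [ 35.  128.5] 102.4
side steel [305.5  98.9] [830.4 429.8] [111.5 212.1] 90.8
side steel [419.3 159.3] [1005.   114.6] [ 276.5 1045.7] 89.9
side steel [158.2  47.3] [407.2 919.8] [ 64.7 177.4] 87.4
side steel [97.5 64.2] [144.5 921.9] [291.2 362.4] 111.9
side steel [226.3  23.4] [696.5 990.8] [182.3 437.2] 76.0
side steel [19.6  2.7] [-100.7 1505.5] [ 83.7 259.5] 160.7
```

```bash
sed -i 's/black=(V<45)/black=(V<70)/; s/red=((H<5)|(H>174))&(S>180)/red=((H<6)|(H>170))\&(S>150)/' h.py
python3 - <<'E'
from h import *
for n in ['top','side']:
    img=cv2.imread(f'pics/{n}0.png')[:,:,::-1]
    if n=='top': print(img[197,290],img[136,230])
    for k,z in dict(red=.008,black=.004).items():
        for r in rects(n,img,k,z,amin=150): print(n,k,*r)
c=cv2.imread('pics/top0.png')[170:230,60:260]; cv2.imwrite('pics/stack.png',cv2.resize(c,None,fx=4,fy=4,interpolation=cv2.INTER_CUBIC))
E
```

```text
[181  35  17] [50 39 28]
top red [288.9 196.5] [478.1 -19.9] [ 65.6 110. ] 104.0
top black [ 13.3 364. ] [ 15.7 779. ] [118.9 133.8] 2.2
top black [291.5 359.1] [  2.  -29.4] [132.3 200.7] 88.8
top black [ 19.7 299.5] [197.2 772.8] [108.8 145. ] 92.2
top black [ 59.  195.2] [499.4 678.2] [ 15.2 173.4] 180.0
top black [ 29.3 193.2] [507.4 762.3] [ 73.5 179.6] 179.2
top black [229.9 135.8] [669.4 156.8] [ 58.3 152.3] 103.0
top black [181.   90.6] [815.  306.8] [49.8 54.5] 179.7
top black [449.   77.2] [ 840.6 -523. ] [ 26.7 169.1] 91.4
side red [259.2 227.8] [477.8 -23.1] [ 70.3 115.4] 103.8
side red [307.5 204.5] [643.3   2.6] [26.9 89. ] 1.9
side black [ 38.6 237.3] [-105.  168.] [182.4 198.4] 93.4
side black [ 80.  260.3] [-23.8  97.6] [178.1 339. ] 95.6
side black [ 28.5 196. ] [-120.7  332. ] [162.  165.2] 91.8
side black [294.7 169.4] [669.5 154.2] [ 57.7 154.3] 103.1
side black [198.   87.9] [502.6 689.2] [ 40.6 179.1] 179.5
side black [192.6  64. ] [530.3 846.2] [190.1 199. ] 83.8
side black [116.4  25.1] [ 266.9 1296.5] [127.5 572. ] 86.5
```

View pics/stack.png

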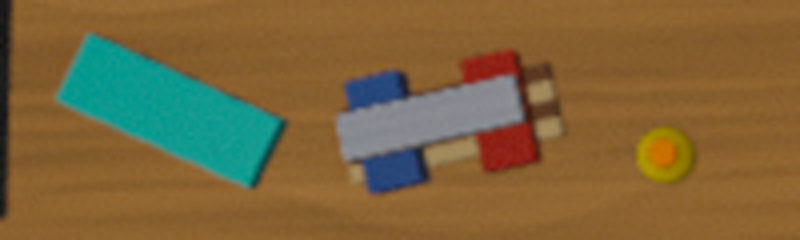

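```bash
cat >> h.py <<'E'
def row(x,y,z,jaw):
    "target mm, jaw yaw deg -> row shares"
    st=readout.read_state(); R0=R.from_rotvec(st['tcp_rot']).as_matrix()
    best=None
    for a in (jaw,jaw+180):
        c,s=np.cos(np.radians(a)),np.sin(np.radians(a))
        Rt=np.array([[-s,c,0],[c,s,0],[0,0,-1.]]) .T if False else np.column_stack([[-s,c,0],[c,s,0],[0,0,-1.]])
        rv=R.from_matrix(R0.T@Rt).as_rotvec()
        if best is None or np.linalg.norm(rv)<np.linalg.norm(best): best=rv
    d=R0.T@(np.array([x,y,z])/1000-st['tool_pos'])
    print('t',round(st['time'],2),'tcp',np.round(st['tool_pos']*1000,1),'jaw',round(np.degrees(np.arctan2(R0[1,1],R0[0,1])),1),'q',np.round(st['q'],2),'F',np.round(st['wrist_force'],1),'w',round(st['width']*85,1))
    print('row',np.round(d,4).tolist(),np.round(best/np.pi,4).tolist())
E
python3 -c "
from h import *
row(475,334,200,11.7)"
```

```text
t 0.15 tcp [258.7 622.8 230.2] jaw 67.4 q [ 1.14  0.26  1.61 -0.    1.27 -0.04] F [-0.5  0.2 -0.5] w 85.2
row [-0.3105, -0.1837, 0.0305] [-0.0005, 0.0003, 0.3097]
```

apply_moves(plan=[[[-0.31,-0.184,0.03,0,0,0.31,-1],[-0.31,-0.184,0.03,0,0,0.31,-1],[-0.31,-0.184,0.03,0,0,0.31,-1],[-0.31,-0.184,0.03,0,0,0.31,-1],[-0.31,-0.184,0.03,0,0,0.31,-1],[-0.31,-0.184,0.03,0,0,0.31,-1],[-0.31,-0.184,0.03,0,0,0.31,-1],[-0.31,-0.184,0.03,0,0,0.31,-1]]], force=80)

```text
time: 0.82
tool_pos: [0.4584, 0.3553, 0.2033]
tcp_rot: [-1.992, -2.429, 0.0]
wrist_force: [0.1, 0.6, 0.4]
width: 0.999
```

```bash
python3 -c "
from h import *
row(475,334,200,11.7)"
```

```text
t 0.82 tcp [458.4 355.3 203.3] jaw 11.3 q [ 0.62  0.1   1.84 -0.    1.19  0.42] F [0.1 0.6 0.4] w 84.9
row [-0.0241, 0.0122, 0.0033] [-0.0001, 0.0, -0.0022]
```

apply_moves(plan=[[[-0.024,0.012,0.003,0,0,0,-1],[-0.024,0.012,0.003,0,0,0,-1],[-0.024,0.012,0.003,0,0,0,-1],[-0.024,0.012,0.003,0,0,0,-1],[-0.024,0.012,0.003,0,0,0,-1],[-0.024,0.012,0.003,0,0,0,-1],[-0.024,0.012,0.003,0,0,0,-1],[-0.024,0.012,0.003,0,0,0,-1]]])

```text
time: 1.48
tool_pos: [0.4738, 0.3369, 0.2007]
tcp_rot: [1.983, 2.437, 0.0]
wrist_force: [0.1, -0.2, 0.1]
width: 1.003
```

```bash
python3 -c "
from h import *
row(475,334,58,11.7)
st=readout.read_state(); im=read_camera('wrist'); cv2.imwrite('pics/w1.png',im[:,:,::-1])
for k,z in dict(steel=.078,red=.058,blue=.058).items():
  for r in rects('wrist',im,k,z,st,300): print(k,*r)
"
```

```text
t 1.48 tcp [473.8 336.9 200.7] jaw 11.7 q [0.58 0.11 1.84 0.   1.19 0.37] F [ 0.1 -0.2  0.1] w 85.3
row [-0.0031, 0.0006, 0.1427] [0.0, -0.0, 0.0002]
steel [257.1 180.6] [476.2 336.5] [ 33.1 128.3] 101.7
steel [141.3 113.8] [363.2 379.5] [20.5 80.3] 45.6
red [283.5 218.2] [511.9 302.5] [19.5 49.6] 101.2
red [226.9 217.9] [453.3 290.9] [26.9 48.7] 102.7
blue [226.3 141.3] [439.  368.6] [23.1 39.6] 100.7
blue [287.9 140.7] [497.2 381.2] [22.8 40.2] 102.2
```

View pics/w1.png

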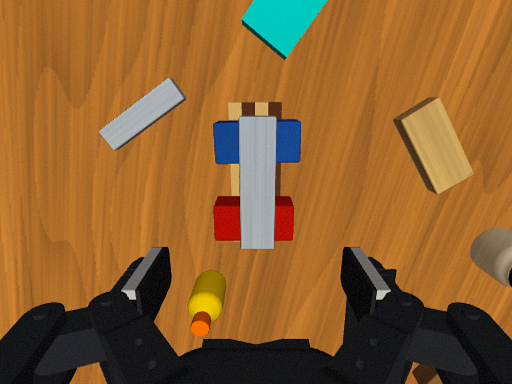

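The wrist view shows the steel bar over the blue block (upper) and the red block (lower), with clear room for the jaws on both sides. It puts the bar at (476,336), against (475,334) from the fixed cameras.

apply_moves(plan=[[[-0.001,0.001,0.02,0,0,0,-1],[-0.002,0.002,0.05,0,0,0,-1],[-0.002,0.002,0.08,0,0,0,-1],[-0.002,0.002,0.105,0,0,0,-1],[-0.002,0.002,0.125,0,0,0,-1],[-0.002,0.002,0.135,0,0,0,-1],[-0.002,0.002,0.141,0,0,0,-1],[-0.002,0.002,0.142,0,0,0,-1]]])

```text
time: 2.2
tool_pos: [0.4762, 0.3344, 0.0578]
tcp_rot: [-1.984, -2.435, 0.002]
wrist_force: [0.4, -0.1, -0.1]
width: 0.997
```

```bash
python3 -c "
from h import *
row(475.5,335,58,11.7)
st=readout.read_state(); im=read_camera('wrist'); cv2.imwrite('pics/w2.png',im[:,:,::-1])
im=read_camera('side'); cv2.imwrite('pics/s2.png',cv2.resize(im[60:200,150:300,::-1],None,fx=4,fy=4))
"
```

```text
t 2.2 tcp [476.2 334.4  57.8] jaw 11.7 q [0.57 0.26 1.96 0.   0.93 0.37] F [ 0.4 -0.1 -0.1] w 84.7
row [0.0007, -0.0005, -0.0002] [-0.0005, 0.0002, -0.0002]
```

View pics/w2.png

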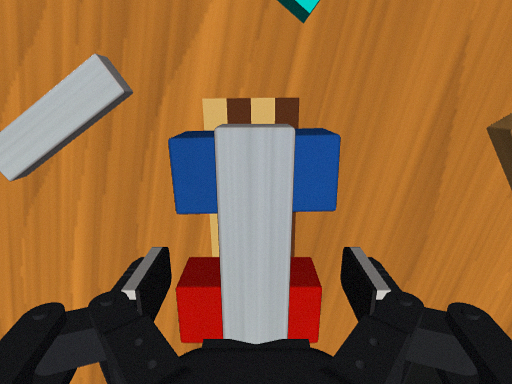

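View pics/s2.png

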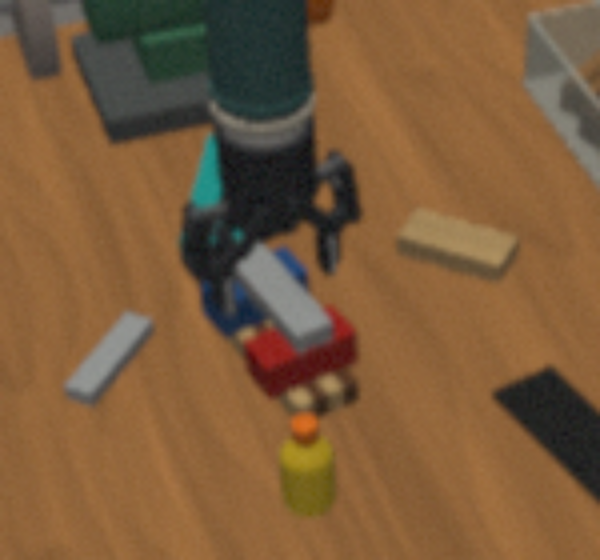

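The fingers straddle the bar symmetrically, so I'll close.

apply_moves(plan=[[[0,0,0,0,0,0,-0.3],[0,0,0,0,0,0,0],[0,0,0,0,0,0,0.1],[0,0,0,0,0,0,0.3],[0,0,0,0,0,0,1],[0,0,0,0,0,0,1],[0,0,0,0,0,0,1],[0,0,0,0,0,0,1]]], force=80)

```text
time: 2.97
tool_pos: [0.4766, 0.3347, 0.0597]
tcp_rot: [-1.985, -2.435, -0.0]
wrist_force: [-3.6, -0.5, 5.2]
width: 0.377
```

```bash
python3 -c "
from h import *
row(475.5,335,140,11.7)
st=readout.read_state(); im=read_camera('wrist'); cv2.imwrite('pics/w3.png',im[:,:,::-1])
"
```

```text
t 2.97 tcp [476.6 334.7  59.7] jaw 11.6 q [0.57 0.25 1.96 0.   0.93 0.37] F [-3.6 -0.5  5.2] w 32.0
row [0.0006, -0.001, -0.0803] [0.0, -0.0001, -0.0004]
```

View pics/w3.png

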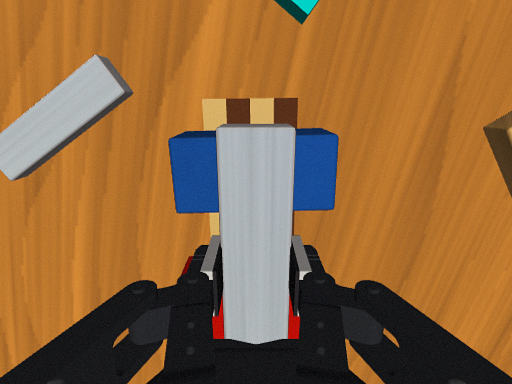

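apply_moves(plan=[[[0,0,-0.003,0,0,0,1],[0,0,-0.008,0,0,0,1],[0,0,-0.015,0,0,0,1],[0,0,-0.025,0,0,0,1],[0,0,-0.04,0,0,0,1],[0,0,-0.055,0,0,0,1],[0,0,-0.07,0,0,0,1],[0,0,-0.08,0,0,0,1]]])

```text
time: 3.68
tool_pos: [0.4774, 0.3349, 0.1409]
tcp_rot: [1.984, 2.435, 0.004]
wrist_force: [0.7, -0.2, -4.9]
width: 0.376
```

```bash
python3 -c "
from h import *
row(669.5,155.5,140,13)
for n in ['wrist','side']:
  im=read_camera(n); cv2.imwrite('pics/%s4.png'%n,im[:,:,::-1])
"
```

```text
t 3.68 tcp [477.4 334.9 140.9] jaw 11.6 q [ 0.57  0.16  1.9  -0.    1.08  0.37] F [ 0.7 -0.2 -4.9] w 32.0
row [-0.2145, 0.1519, 0.0011] [0.0007, -0.0003, -0.0076]
```

View pics/wrist4.png

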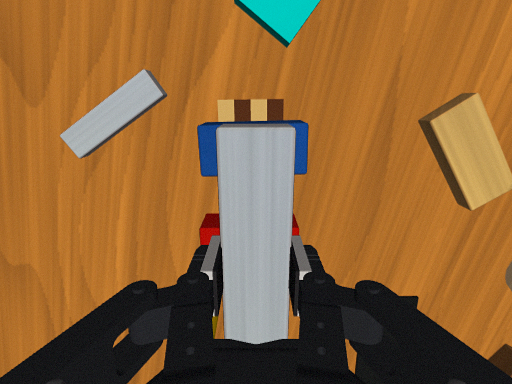

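View pics/side4.png

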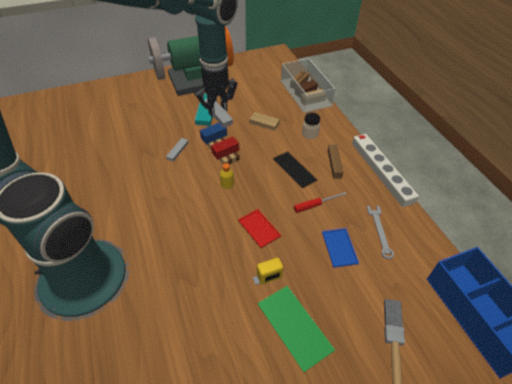

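The bar is lifted and held level, and the blocks and board stayed put. Next I'll carry it over the pad.

apply_moves(plan=[[[-0.01,0.008,0,0,0,-0.001,1],[-0.035,0.025,0,0,0,-0.004,1],[-0.065,0.046,0,0,0,-0.008,1],[-0.098,0.069,0,0,0,-0.008,1],[-0.13,0.092,0,0,0,-0.008,1],[-0.162,0.115,0,0,0,-0.008,1],[-0.19,0.135,0,0,0,-0.008,1],[-0.205,0.146,0,0,0,-0.008,1]]])

```text
time: 4.45
tool_pos: [0.6635, 0.1588, 0.137]
tcp_rot: [1.956, 2.457, -0.003]
wrist_force: [0.8, 0.8, -5.1]
width: 0.381
```

apply_moves(plan=[[[-0.007,0.005,0,0,0,0,1],[-0.009,0.006,0.01,0,0,0,1],[-0.009,0.006,0.03,0,0,0,1],[-0.009,0.006,0.05,0,0,0,1],[-0.009,0.006,0.07,0,0,0,1],[-0.009,0.006,0.08,0,0,0,1],[-0.009,0.006,0.085,0,0,0,1],[-0.009,0.006,0.085,0,0,0,1]]])

```text
time: 5.12
tool_pos: [0.6666, 0.1564, 0.0513]
tcp_rot: [-1.951, -2.459, 0.005]
wrist_force: [-0.9, -0.3, -5.1]
width: 0.375
```

```bash
python3 -c "
from h import *
row(669.5,155.5,6,13)
im=read_camera('wrist'); cv2.imwrite('pics/w5.png',im[:,:,::-1])
"
```

```text
t 5.12 tcp [666.6 156.4  51.3] jaw 13.1 q [ 0.19  0.44  1.73  0.    0.98 -0.04] F [-0.9 -0.3 -5.1] w 31.9
row [-0.0015, 0.0028, 0.0453] [-0.0014, -0.0001, 0.0008]
```

View pics/w5.png

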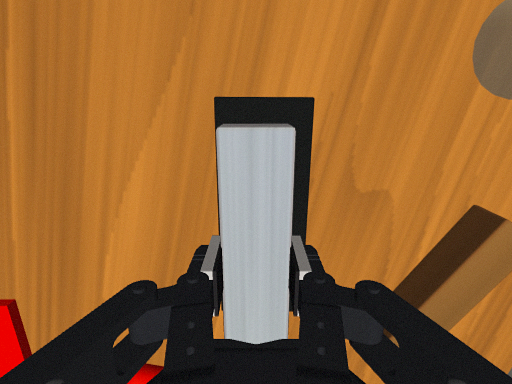

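apply_moves(plan=[[[-0.001,0.004,0.01,0,0,0,1],[-0.001,0.004,0.02,0,0,0,1],[-0.001,0.004,0.028,0,0,0,1],[-0.001,0.004,0.034,0,0,0,1],[-0.001,0.004,0.038,0,0,0,1],[-0.001,0.004,0.041,0,0,0,1],[-0.001,0.004,0.042,0,0,0,1],[-0.001,0.004,0.042,0,0,0,1]]])

```text
time: 5.83
tool_pos: [0.6729, 0.1556, 0.0113]
tcp_rot: [-1.954, -2.46, 0.001]
wrist_force: [-0.2, 0.1, -4.1]
width: 0.375
```

```bash
python3 -c "
from h import *
row(669.5,155.5,6,13)
"
```

```text
t 5.83 tcp [672.9 155.6  11.3] jaw 13.1 q [ 0.19  0.49  1.73  0.    0.92 -0.04] F [-0.2  0.1 -4.1] w 31.9
row [0.0006, -0.0033, 0.0053] [-0.0002, -0.0, 0.0004]
```

apply_moves(plan=[[[0,-0.001,0.001,0,0,0,1],[0,-0.002,0.002,0,0,0,1],[0,-0.002,0.003,0,0,0,1],[0,-0.002,0.004,0,0,0,1],[0,-0.002,0.005,0,0,0,1],[0,-0.002,0.006,0,0,0,1],[0,-0.002,0.006,0,0,0,1],[0,-0.002,0.006,0,0,0,1]]])

```text
time: 6.5
tool_pos: [0.6712, 0.1553, 0.0058]
tcp_rot: [1.954, 2.46, 0.0]
wrist_force: [-0.3, -0.8, -3.8]
width: 0.376
```

```bash
python3 -c "
from h import *
row(669.5,155.5,6,13)
"
```

```text
t 6.5 tcp [671.2 155.3   5.8] jaw 13.1 q [ 0.19  0.49  1.74 -0.    0.91 -0.04] F [-0.3 -0.8 -3.8] w 32.0
row [0.0006, -0.0016, -0.0002] [0.0001, 0.0, 0.0004]
```

Force has barely changed, so I'll lower by another millimetre or two and then look.

apply_moves(plan=[[[0,0,0.001,0,0,0,1],[0,0,0.001,0,0,0,1],[0,0,0.001,0,0,0,1],[0,0,0.002,0,0,0,1],[0,0,0.002,0,0,0,1],[0,0,0.002,0,0,0,1],[0,0,0.002,0,0,0,1],[0,0,0.002,0,0,0,1]]])

```text
time: 7.17
tool_pos: [0.6713, 0.1553, 0.0057]
tcp_rot: [1.954, 2.46, 0.0]
wrist_force: [-7.6, -0.7, 9.0]
width: 0.378
```

```bash
python3 -c "
from h import *
row(669.5,155.5,6,13)
"
```

```text
t 7.17 tcp [671.3 155.3   5.7] jaw 13.1 q [ 0.19  0.49  1.74 -0.    0.91 -0.04] F [-7.6 -0.7  9. ] w 32.1
row [0.0006, -0.0017, -0.0003] [0.0001, 0.0, 0.0004]
```

Contact came at the predicted 5.7 mm. I'll release.

apply_moves(plan=[[[0,0,-0.001,0,0,0,0.2],[0,0,-0.001,0,0,0,0.1],[0,0,-0.001,0,0,0,0],[0,0,-0.001,0,0,0,-0.2],[0,0,-0.001,0,0,0,-0.4],[0,0,-0.001,0,0,0,-0.6],[0,0,-0.001,0,0,0,-0.6],[0,0,-0.001,0,0,0,-0.6]]])

```text
time: 7.83
tool_pos: [0.6711, 0.1552, 0.0045]
tcp_rot: [-1.954, -2.46, 0.0]
wrist_force: [-0.1, -0.1, 0.0]
width: 0.801
```

apply_moves(plan=[[[0,0,-0.02,0,0,0,-0.6],[0,0,-0.05,0,0,0,-0.6],[0,0,-0.09,0,0,0,-0.6],[0,0,-0.13,0,0,0,-0.6],[0,0,-0.17,0,0,0,-0.6],[0,0,-0.2,0,0,0,-0.6],[0,0,-0.2,0,0,0,-0.6],[0,0,-0.2,0,0,0,-0.6]]])

```text
time: 8.5
tool_pos: [0.6732, 0.1557, 0.2087]
tcp_rot: [1.951, 2.456, 0.008]
wrist_force: [-0.3, -0.2, 0.3]
width: 0.8
```

```bash
python3 -c "
from h import *
row(475,334,200,101.7)
st=readout.read_state(); im=read_camera('wrist'); cv2.imwrite('pics/w6.png',im[:,:,::-1])
for k,z in dict(steel=.024,black=.004).items():
  for r in rects('wrist',im,k,z,st,300): print(k,*r)
for n in ['top','side']:
  im=read_camera(n); cv2.imwrite('pics/%s6.png'%n,im[:,:,::-1])
  for k,z in dict(steel=.024,red=.058,blue=.058,black=.004).items():
    for r in rects(n,im,k,z): 
      if 100<r[1][1]<450 and 400<r[1][0]<700: print(n,k,*r)
"
```

```text
t 8.5 tcp [673.2 155.7 208.7] jaw 13.1 q [ 0.19  0.3   1.6  -0.    1.23 -0.04] F [-0.3 -0.2  0.3] w 68.0
row [0.2186, -0.1527, 0.0076] [0.0017, 0.0018, -0.4923]
steel [394.6 369.5] [936.8 -88.9] [47.1 83.8] 136.6
steel [345.8 265.2] [814.8  63.4] [18.9 76.4] 126.7
steel [165.1 265.2] [590.9  12.2] [18.7 75.1] 80.1
steel [476.9 253.4] [957.1  92.9] [126.3 297.5] 117.9
steel [252.6 165. ] [671.7 156.9] [ 33.2 127.5] 103.2
black [255.9 338.5] [729.5 -57.7] [244.6 794.5] 12.6
black [252.5 159.1] [671.4 157.2] [ 61.  155.9] 102.8
black [423.8  60.5] [826.6 310.9] [64.  72.3] 25.4
top steel [230.5 157.1] [599.5 152. ] [ 24.7 142.7] 101.5
top steel [216.5 135.4] [666.7 196.2] [20.9 49.8] 103.1
top steel [194.1 131.2] [681.5 264.3] [18.5 42.4] 88.8
top red [184.4 197.2] [479.3 289.1] [40.7 81.5] 11.1
top blue [155.6 202.6] [465.3 371.9] [37.7 78.1] 13.0
side steel [295.5 164.8] [670.5 153.8] [ 32.  128.7] 102.5
side red [224.2 144.6] [478.9 284.5] [43.3 83.5] 13.0
side blue [214.5 129.3] [468.4 365.7] [38.9 70.2] 9.3
side black [293.4 173.7] [668.5 153. ] [ 55.2 152.4] 103.1
side black [214.5 136.4] [478.2 391.6] [34.7 93.3] 7.2
```

View pics/w6.png

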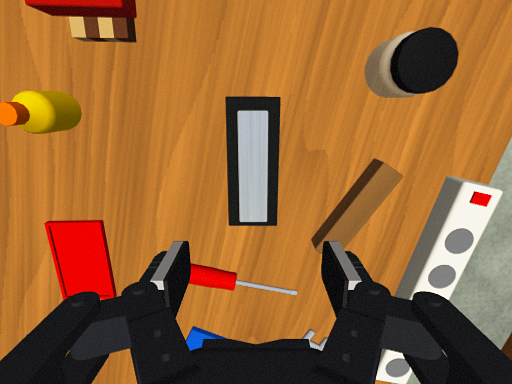

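View pics/top6.png

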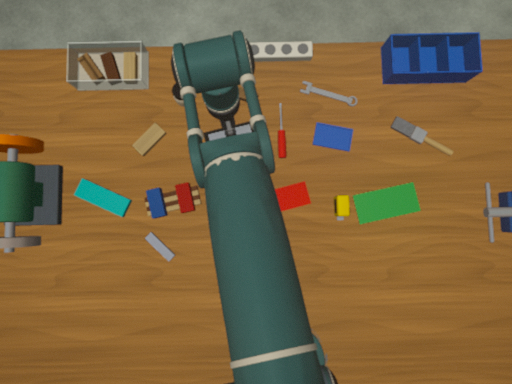

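The weight is centred on the pad to within 1 mm: weight (671.7,156.9), pad (671.4,157.2), angle difference 0.4°. The blocks haven't moved. Next I'll go to the blocks with the jaws along the board.

apply_moves(plan=[[[0.22,-0.152,0.008,0,0,-0.31,-1],[0.22,-0.152,0.008,0,0,-0.31,-1],[0.22,-0.152,0.008,0,0,-0.31,-1],[0.22,-0.152,0.008,0,0,-0.31,-1],[0.22,-0.152,0.008,0,0,-0.31,-1],[0.22,-0.152,0.008,0,0,-0.31,-1],[0.22,-0.152,0.008,0,0,-0.31,-1],[0.22,-0.152,0.008,0,0,-0.31,-1]]])

```text
time: 9.32
tool_pos: [0.4683, 0.3369, 0.1936]
tcp_rot: [-0.559, -3.086, 0.004]
wrist_force: [-0.9, 0.6, 1.7]
width: 0.999
```

apply_moves(plan=[[[0,0,0,0,0,-0.18,-1],[0,0,0,0,0,-0.18,-1],[0,0,0,0,0,-0.18,-1],[0,0,0,0,0,-0.18,-1],[0,0,0,0,0,-0.18,-1],[0,0,0,0,0,-0.18,-1],[0,0,0,0,0,-0.18,-1],[0,0,0,0,0,-0.18,-1]]])

```text
time: 9.98
tool_pos: [0.4726, 0.3347, 0.1952]
tcp_rot: [0.306, -3.125, 0.002]
wrist_force: [-0.2, -0.7, 0.3]
width: 0.997
```

```bash
cat > look.py <<'E'
from h import *
import sys
tag=sys.argv[1]
st=readout.read_state(); im=read_camera('wrist'); cv2.imwrite(f'pics/w{tag}.png',im[:,:,::-1])
for a in sys.argv[2:]:
  k,z=a.split(':')
  for r in rects('wrist',im,k,float(z),st,300): print(k,*r)
E
python3 look.py 7 red:.058 blue:.058 ; python3 -c "
from h import *
row(477,288,28,102)"
```

```text
red [211.3 179. ] [480.5 291.5] [42.4 82.3] 11.2
blue [295.8 181.7] [467.3 373.2] [39.1 82.9] 12.6
t 10.03 tcp [472.8 334.8 195.6] jaw 101.2 q [ 0.57  0.11  1.85 -0.    1.18 -1.19] F [-0.1  0.8  0.4] w 85.3
row [0.0047, -0.0466, 0.1676] [-0.0002, -0.0005, -0.0045]
```

View pics/w7.png

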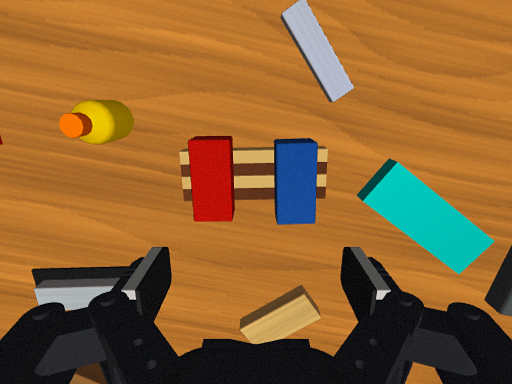

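```bash
python3 -c "
from h import *
row(479.5,289.5,100,101.5)"
```

```text
t 10.03 tcp [472.8 334.8 195.6] jaw 101.2 q [ 0.57  0.11  1.85 -0.    1.18 -1.19] F [-0.1  0.8  0.4] w 85.3
row [0.0021, -0.0457, 0.0956] [-0.0002, -0.0005, -0.0017]
```

apply_moves(plan=[[[0.001,-0.02,0.02,0,0,-0.001,-0.65],[0.002,-0.035,0.045,0,0,-0.002,-0.65],[0.002,-0.046,0.07,0,0,-0.002,-0.65],[0.002,-0.046,0.09,0,0,-0.002,-0.65],[0.002,-0.046,0.096,0,0,-0.002,-0.65],[0.002,-0.046,0.096,0,0,-0.002,-0.65],[0.002,-0.046,0.096,0,0,-0.002,-0.65],[0.002,-0.046,0.096,0,0,-0.002,-0.65]]])

```text
time: 10.7
tool_pos: [0.4815, 0.2906, 0.1023]
tcp_rot: [-0.318, 3.123, 0.002]
wrist_force: [-0.3, -0.3, 0.7]
width: 0.829
```

```bash
python3 look.py 8 red:.058 blue:.058 ; python3 -c "
from h import *
row(479.5,289.5,28,101.5)"
```

```text
red [255.9 211.4] [480.7 290.1] [39.2 82.6] 11.7
blue [379.8 213.2] [465.5 372.2] [39.2 86.7] 13.0
t 10.75 tcp [481.6 290.7 102.6] jaw 101.7 q [ 0.5   0.17  1.97  0.    1.   -1.28] F [-0.5  0.1 -0.6] w 70.2
row [0.0026, -0.0009, 0.0746] [0.0003, 0.001, 0.0009]
```

View pics/w8.png

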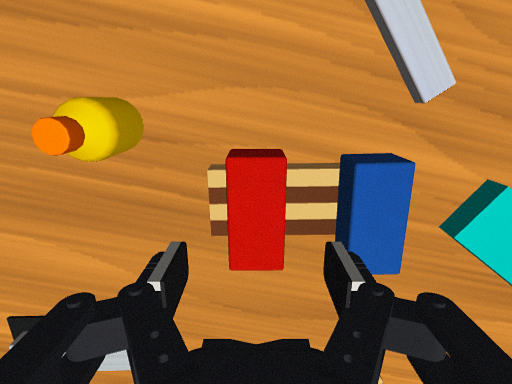

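The red block is centred between the jaws (columns 228–285, image centre 256), so I'll descend and grip.

apply_moves(plan=[[[0,0,0.012,0,0,0,-0.65],[0.001,0,0.028,0,0,0,-0.65],[0.001,0,0.044,0,0,0,-0.65],[0.001,0,0.057,0,0,0,-0.65],[0.001,0,0.066,0,0,0,-0.65],[0.001,0,0.071,0,0,0,-0.65],[0.001,0,0.073,0,0,0,-0.65],[0.001,0,0.073,0,0,0,-0.65]]], force=40)

```text
time: 11.42
tool_pos: [0.4793, 0.2895, 0.0273]
tcp_rot: [0.318, -3.125, 0.0]
wrist_force: [-0.2, 0.4, -0.2]
width: 0.822
```

apply_moves(plan=[[[0,0,0,0,0,0,-0.3],[0,0,0,0,0,0,-0.1],[0,0,0,0,0,0,0],[0,0,0,0,0,0,0.1],[0,0,0,0,0,0,0.3],[0,0,0,0,0,0,0.5],[0,0,0,0,0,0,0.5],[0,0,0,0,0,0,0.5]]])

```text
time: 12.08
tool_pos: [0.4801, 0.2899, 0.0286]
tcp_rot: [-0.318, 3.124, 0.001]
wrist_force: [0.3, -0.4, 5.9]
width: 0.463
```

apply_moves(plan=[[[0,0,-0.003,0,0,0,0.5],[0,0,-0.008,0,0,0,0.5],[0,0,-0.015,0,0,0,0.5],[0,0,-0.03,0,0,0,0.5],[0,0,-0.05,0,0,0,0.5],[0,0,-0.07,0,0,0,0.5],[0,0,-0.09,0,0,0,0.5],[0,0,-0.1,0,0,0,0.5]]])

```text
time: 12.75
tool_pos: [0.4805, 0.29, 0.1306]
tcp_rot: [-0.318, 3.122, 0.002]
wrist_force: [0.4, -0.1, -0.6]
width: 0.462
```

```bash
python3 look.py 9; python3 -c "
from h import *
row(478,-21,130,14)"
```

```text
t 12.8 tcp [481.4 290.6 132. ] jaw 101.6 q [ 0.5   0.13  1.95 -0.    1.05 -1.28] F [0.5 1.1 2. ] w 39.1
row [0.0662, -0.3045, 0.001] [0.0019, 0.0011, 0.4869]
```

View pics/w9.png

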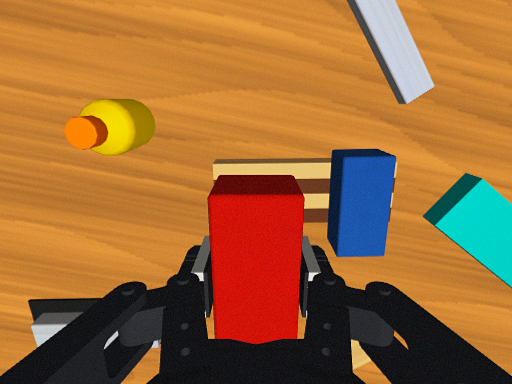

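The red block is gripped squarely and lifted. Next I'll carry it to the red tray.

apply_moves(plan=[[[0.005,-0.02,0,0,0,0.03,0.5],[0.013,-0.06,0,0,0,0.07,0.5],[0.022,-0.1,0,0,0,0.11,0.5],[0.031,-0.14,0,0,0,0.15,0.5],[0.039,-0.18,0,0,0,0.19,0.5],[0.048,-0.22,0,0,0,0.23,0.5],[0.056,-0.26,0,0,0,0.27,0.5],[0.062,-0.29,0,0,0,0.3,0.5]]])

```text
time: 13.47
tool_pos: [0.4758, -0.0098, 0.1268]
tcp_rot: [-1.145, -2.925, 0.002]
wrist_force: [0.6, 0.4, -1.3]
width: 0.461
```

```bash
python3 -c "
from h import *
row(478,-21,80,14)"
```

```text
t 13.47 tcp [475.8  -9.8 126.8] jaw 47.3 q [-0.07 -0.02  2.13 -0.    1.04 -0.9 ] F [ 0.6  0.4 -1.3] w 39.2
row [-0.0092, -0.0067, 0.0468] [-0.0005, -0.0, 0.1847]
```

apply_moves(plan=[[[-0.004,-0.003,0.005,0,0,0.03,0.5],[-0.007,-0.005,0.015,0,0,0.07,0.5],[-0.007,-0.005,0.027,0,0,0.11,0.5],[-0.007,-0.005,0.037,0,0,0.15,0.5],[-0.007,-0.005,0.045,0,0,0.18,0.5],[-0.007,-0.005,0.047,0,0,0.185,0.5],[-0.007,-0.005,0.047,0,0,0.185,0.5],[-0.007,-0.005,0.047,0,0,0.185,0.5]]])

```text
time: 14.13
tool_pos: [0.4786, -0.0154, 0.0804]
tcp_rot: [-1.923, -2.483, 0.001]
wrist_force: [0.4, -0.0, -1.2]
width: 0.464
```

```bash
python3 look.py 10; python3 -c "
from h import *
row(478,-21,12,14)"
```

```text
t 14.18 tcp [479.1 -15.5  80.8] jaw 14.5 q [-0.08  0.04  2.16  0.    0.94 -0.34] F [1.  0.3 0. ] w 39.1
row [-0.0051, -0.0024, 0.0688] [0.0001, 0.0, 0.0026]
```

View pics/w10.png

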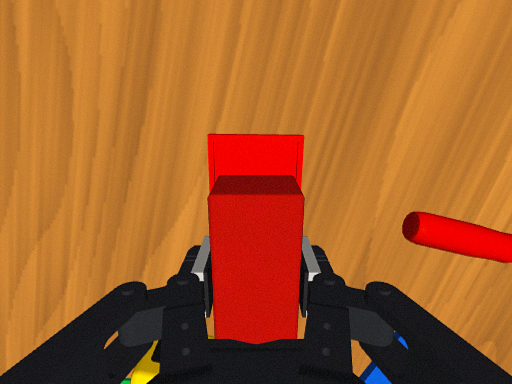

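apply_moves(plan=[[[-0.003,-0.001,0.01,0,0,0.002,0.5],[-0.005,-0.001,0.024,0,0,0.003,0.5],[-0.005,-0.001,0.038,0,0,0.003,0.5],[-0.005,-0.001,0.05,0,0,0.003,0.5],[-0.005,-0.001,0.058,0,0,0.003,0.5],[-0.005,-0.001,0.063,0,0,0.003,0.5],[-0.005,-0.001,0.064,0,0,0.003,0.5],[-0.005,-0.001,0.064,0,0,0.003,0.5]]])

```text
time: 14.85
tool_pos: [0.4792, -0.0206, 0.0165]
tcp_rot: [-1.938, -2.472, 0.0]
wrist_force: [-0.5, -0.4, -1.4]
width: 0.462
```

```bash
python3 look.py 11; python3 -c "
from h import *
row(478,-21,11,14)"
```

```text
t 14.9 tcp [479.6 -20.7  17. ] jaw 13.8 q [-0.09  0.14  2.2  -0.    0.8  -0.34] F [-0.3 -0.5 -0.3] w 39.3
row [0.0001, -0.0017, 0.006] [0.0002, 0.0001, -0.0011]
```

View pics/w11.png

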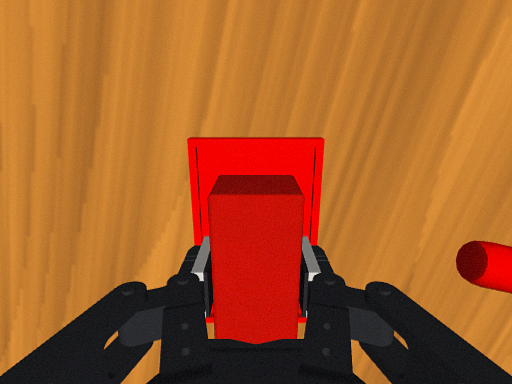

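Centred in the tray. I'll lower to contact and release.

apply_moves(plan=[[[0,0,0.002,0,0,0,0.5],[0,0,0.003,0,0,0,0.5],[0,0,0.004,0,0,0,0.5],[0,0,0.005,0,0,0,0.5],[0,0,0.006,0,0,0,0.5],[0,0,0.007,0,0,0,0.5],[0,0,0.007,0,0,0,0.5],[0,0,0.007,0,0,0,0.5]]])

```text
time: 15.57
tool_pos: [0.4793, -0.0206, 0.0106]
tcp_rot: [-1.938, -2.472, 0.0]
wrist_force: [-3.1, 0.9, 6.7]
width: 0.465
```

```bash
python3 -c "
from h import *
row(478,-21,11,14)"
```

```text
t 15.57 tcp [479.3 -20.6  10.6] jaw 13.8 q [-0.09  0.15  2.2  -0.    0.79 -0.34] F [-3.1  0.9  6.7] w 39.5
row [-0.0001, -0.0014, -0.0004] [-0.0, -0.0, -0.0011]
```

Contact came at the expected height (10.6 mm), so I'll open to about 60 mm and rise.

apply_moves(plan=[[[0,0,-0.001,0,0,0,0.05],[0,0,-0.001,0,0,0,0],[0,0,-0.001,0,0,0,-0.1],[0,0,-0.001,0,0,0,-0.2],[0,0,-0.001,0,0,0,-0.4],[0,0,-0.001,0,0,0,-0.4],[0,0,-0.001,0,0,0,-0.4],[0,0,-0.001,0,0,0,-0.4]]])

```text
time: 16.23
tool_pos: [0.4791, -0.0206, 0.0106]
tcp_rot: [-1.939, -2.472, 0.0]
wrist_force: [-0.4, -0.2, -0.2]
width: 0.7
```

apply_moves(plan=[[[0,0,-0.02,0,0,0,-0.4],[0,0,-0.05,0,0,0,-0.4],[0,0,-0.08,0,0,0,-0.4],[0,0,-0.11,0,0,0,-0.4],[0,0,-0.14,0,0,0,-0.4],[0,0,-0.16,0,0,0,-0.4],[0,0,-0.16,0,0,0,-0.4],[0,0,-0.16,0,0,0,-0.4]]])

```text
time: 16.9
tool_pos: [0.4803, -0.0207, 0.1722]
tcp_rot: [1.937, 2.47, 0.003]
wrist_force: [-0.3, -0.2, -0.7]
width: 0.698
```

```bash
python3 look.py 12; python3 -c "
from h import *
row(467,371.5,170,102)"
```

```text
t 16.95 tcp [479.  -20.6 170.5] jaw 13.8 q [-0.09 -0.06  2.08 -0.    1.13 -0.34] F [ 0.9 -0.1  0.1] w 59.1
row [0.3837, 0.0819, 0.0004] [0.0, 0.0001, -0.49]
```

View pics/w12.png

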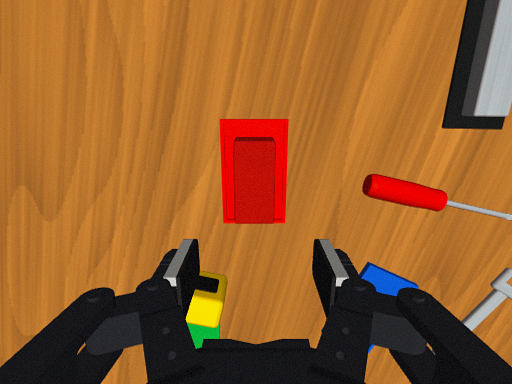

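The red block lies in the tray. I'll check its centring numerically.

```bash
python3 -c "
from h import *
st=readout.read_state()
st['tool_pos']=st['tool_pos']
im=cv2.imread('pics/w12.png')
g=im[:,:,2].astype(int)
print(g[125:230:4,254]); print(g[180,215:295:3])
print('tray',ray('wrist',[[220,119],[288,119],[287,222],[223,222]],.008,st).mean(0), ray('wrist',[[254,119],[254,222]],.008,st))
print('block top',ray('wrist',[[254,140],[254,222]],.040,st),ray('wrist',[[233,180],[275,180]],.04,st))
print('tray w',ray('wrist',[[221.5,180],[287,180]],.008,st))
"
```

```text
[240 241 241 111 167 193 198 192 190 193 190 192 189 193 195 190 193 188
 190 192 191 191 191 189 190 177 173]
[198 196 203 242 240 239 214 199 198 196 191 190 190 193 193 189 192 196
 192 187 237 240 241 240 173 186 173]
tray [ 0.47822252 -0.01851119  0.008     ] [[ 0.46437603  0.03582442  0.008     ]
 [ 0.49097897 -0.07311475  0.008     ]]
block top [[ 0.46852639  0.01949102  0.04      ]
 [ 0.4878864  -0.05978835  0.04      ]] [[ 0.45800341 -0.02226395  0.04      ]
 [ 0.49709601 -0.01265272  0.04      ]]
tray w [[ 0.44562998 -0.03412754  0.008     ]
 [ 0.51374964 -0.01737976  0.008     ]]
```

The block is within about 2 mm of the tray centre. Next is the blue block.

apply_moves(plan=[[[0.325,0.069,-0.01,0,0,-0.31,-0.65],[0.325,0.069,-0.01,0,0,-0.31,-0.65],[0.325,0.069,-0.01,0,0,-0.31,-0.65],[0.325,0.069,-0.01,0,0,-0.31,-0.65],[0.325,0.069,-0.01,0,0,-0.31,-0.65],[0.325,0.069,-0.01,0,0,-0.31,-0.65],[0.325,0.069,-0.01,0,0,-0.31,-0.65],[0.325,0.069,-0.01,0,0,-0.31,-0.65]]])

```text
time: 17.62
tool_pos: [0.4667, 0.3128, 0.178]
tcp_rot: [-0.546, -3.091, 0.004]
wrist_force: [-0.1, 0.0, 0.3]
width: 0.825
```

```bash
python3 -c "
from h import *
row(466.5,371.5,130,102.5)"
```

```text
t 17.62 tcp [466.7 312.8 178. ] jaw 70.0 q [ 0.55  0.09  1.9  -0.    1.15 -0.67] F [-0.1  0.   0.3] w 70.1
row [0.0202, 0.0552, 0.0478] [-0.0008, -0.0011, -0.1808]
```

apply_moves(plan=[[[0.02,0.055,0.048,0,0,-0.18,-0.65],[0.02,0.055,0.048,0,0,-0.18,-0.65],[0.02,0.055,0.048,0,0,-0.18,-0.65],[0.02,0.055,0.048,0,0,-0.18,-0.65],[0.02,0.055,0.048,0,0,-0.18,-0.65],[0.02,0.055,0.048,0,0,-0.18,-0.65],[0.02,0.055,0.048,0,0,-0.18,-0.65],[0.02,0.055,0.048,0,0,-0.18,-0.65]]])

```text
time: 18.28
tool_pos: [0.4684, 0.3694, 0.1313]
tcp_rot: [0.325, -3.123, 0.002]
wrist_force: [-0.0, -0.2, -0.3]
width: 0.825
```

```bash
python3 look.py 13 blue:.058; python3 -c "
from h import *
row(466.5,371.5,28,102.5)"
```

```text
blue [262.2 199.5] [467.2 373.5] [39.  82.8] 12.9
t 18.33 tcp [468.7 369.5 131.8] jaw 101.9 q [ 0.63  0.2   1.87 -0.    1.07 -1.15] F [ 0.1  0.5 -0.8] w 70.1
row [0.0016, 0.0025, 0.1038] [-0.0002, -0.0004, -0.0034]
```

View pics/w13.png

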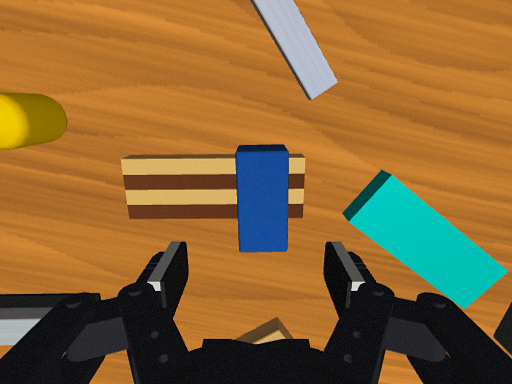

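apply_moves(plan=[[[0.001,0.002,0.015,0,0,-0.002,-0.65],[0.001,0.003,0.035,0,0,-0.004,-0.65],[0.001,0.003,0.055,0,0,-0.004,-0.65],[0.001,0.003,0.075,0,0,-0.004,-0.65],[0.001,0.003,0.09,0,0,-0.004,-0.65],[0.001,0.003,0.099,0,0,-0.004,-0.65],[0.001,0.003,0.102,0,0,-0.004,-0.65],[0.001,0.003,0.102,0,0,-0.004,-0.65]]])

```text
time: 19.0
tool_pos: [0.4671, 0.3723, 0.03]
tcp_rot: [0.347, -3.121, 0.001]
wrist_force: [-0.1, -0.0, 0.7]
width: 0.826
```

```bash
python3 look.py 14; python3 -c "
from h import *
row(466.5,371.5,28,102.5)"
```

```text
t 19.05 tcp [467.8 372.8  30.9] jaw 102.7 q [ 0.63  0.32  1.94  0.    0.89 -1.16] F [ 0.2 -0.6  1.1] w 70.2
row [0.0015, -0.001, 0.0029] [0.0, 0.0001, 0.001]
```

View pics/w14.png

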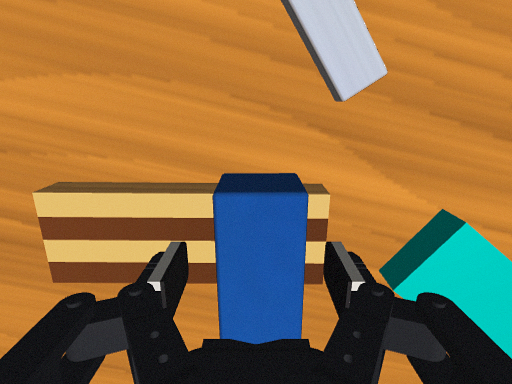

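apply_moves(plan=[[[0,0.001,0.002,0,0,0,-0.4],[0,0.001,0.002,0,0,0,-0.2],[0,0.001,0.002,0,0,0,-0.1],[0,0.001,0.002,0,0,0,0],[0,0.001,0.002,0,0,0,0.1],[0,0.001,0.002,0,0,0,0.5],[0,0.001,0.002,0,0,0,0.5],[0,0.001,0.002,0,0,0,0.5]]], force=40)

```text
time: 19.72
tool_pos: [0.4678, 0.3741, 0.0295]
tcp_rot: [-0.348, 3.121, 0.001]
wrist_force: [-0.5, -0.1, 5.1]
width: 0.46
```

apply_moves(plan=[[[0,0,-0.003,0,0,0,0.5],[0,0,-0.008,0,0,0,0.5],[0,0,-0.015,0,0,0,0.5],[0,0,-0.03,0,0,0,0.5],[0,0,-0.05,0,0,0,0.5],[0,0,-0.075,0,0,0,0.5],[0,0,-0.1,0,0,0,0.5],[0,0,-0.12,0,0,0,0.5]]])

```text
time: 20.38
tool_pos: [0.4675, 0.3739, 0.1508]
tcp_rot: [-0.348, 3.121, 0.001]
wrist_force: [0.7, -0.1, 0.0]
width: 0.462
```

```bash
python3 look.py 15; python3 -c "
from h import *
row(659.5,-158.5,150,-12)"
```

```text
t 20.43 tcp [469.7 375.6 155.4] jaw 102.7 q [ 0.63  0.18  1.85  0.    1.1  -1.16] F [0.6 0.3 2.4] w 39.5
row [-0.0675, -0.5627, 0.0041] [-0.0004, 0.0027, -0.3627]
```

View pics/w15.png

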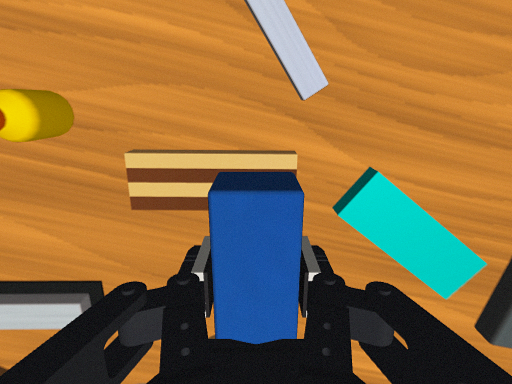

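The blue block is held. I'll carry it to the blue tray, turning the positive way because joint 6 would run out of range the other way.

apply_moves(plan=[[[-0.002,-0.015,0,0,0,0.02,0.5],[-0.006,-0.05,0,0,0,0.06,0.5],[-0.01,-0.085,0,0,0,0.1,0.5],[-0.0145,-0.12,0,0,0,0.14,0.5],[-0.0185,-0.155,0,0,0,0.18,0.5],[-0.023,-0.19,0,0,0,0.22,0.5],[-0.027,-0.225,0,0,0,0.26,0.5],[-0.031,-0.26,0,0,0,0.295,0.5]]])

```text
time: 21.1
tool_pos: [0.5547, 0.1252, 0.1484]
tcp_rot: [-1.093, -2.945, 0.0]
wrist_force: [0.4, -0.4, -0.3]
width: 0.463
```

```bash
python3 -c "
from h import *
row(659.5,-158.5,150,-12)"
```

```text
t 21.1 tcp [554.7 125.2 148.4] jaw 49.3 q [ 0.18  0.13  1.92  0.    1.09 -0.68] F [ 0.4 -0.4 -0.3] w 39.3
row [-0.2646, -0.1466, -0.0016] [-0.0001, -0.0, 0.3404]
```

apply_moves(plan=[[[-0.032,-0.018,0,0,0,0.037,0.5],[-0.064,-0.036,0,0,0,0.075,0.5],[-0.096,-0.054,0,0,0,0.112,0.5],[-0.128,-0.072,0,0,0,0.15,0.5],[-0.16,-0.089,0,0,0,0.188,0.5],[-0.192,-0.106,0,0,0,0.225,0.5],[-0.222,-0.123,0,0,0,0.262,0.5],[-0.245,-0.135,0,0,0,0.3,0.5]]])

```text
time: 21.77
tool_pos: [0.6541, -0.1376, 0.1482]
tcp_rot: [2.312, 2.126, -0.001]
wrist_force: [0.8, -0.3, -1.4]
width: 0.459
```

```bash
python3 -c "
from h import *
row(659.5,-158.5,80,-12)"
```

```text
t 21.77 tcp [ 654.1 -137.6  148.2] jaw -4.8 q [-0.24  0.31  1.7  -0.    1.13 -0.16] F [ 0.8 -0.3 -1.4] w 39.0
row [-0.0203, 0.0071, 0.0682] [-0.0001, 0.0002, 0.04]
```

apply_moves(plan=[[[-0.012,0.004,0.008,0,0,0.02,0.5],[-0.016,0.006,0.02,0,0,0.035,0.5],[-0.016,0.006,0.034,0,0,0.035,0.5],[-0.016,0.006,0.048,0,0,0.035,0.5],[-0.016,0.006,0.06,0,0,0.035,0.5],[-0.016,0.006,0.067,0,0,0.035,0.5],[-0.016,0.006,0.068,0,0,0.035,0.5],[-0.016,0.006,0.068,0,0,0.035,0.5]]])

```text
time: 22.43
tool_pos: [0.658, -0.1502, 0.0796]
tcp_rot: [-2.416, -2.006, 0.002]
wrist_force: [0.4, -0.7, -1.1]
width: 0.463
```

```bash
python3 look.py 16; python3 -c "
from h import *
row(659.5,-158.5,18,-12)"
```

```text
t 22.48 tcp [ 658.8 -150.5   80.7] jaw -10.6 q [-0.26  0.39  1.73 -0.    1.02 -0.08] F [-0.5 -0.2  0.3] w 39.4
row [-0.0077, 0.0022, 0.0627] [0.0, 0.0, 0.0077]
```

View pics/w16.png

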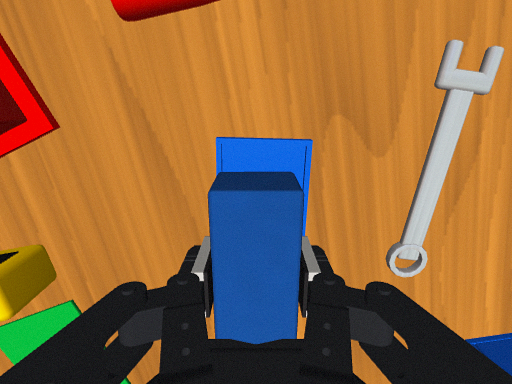

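apply_moves(plan=[[[-0.004,0.002,0.01,0,0,0.005,0.5],[-0.007,0.003,0.023,0,0,0.007,0.5],[-0.007,0.003,0.036,0,0,0.007,0.5],[-0.007,0.003,0.047,0,0,0.007,0.5],[-0.007,0.003,0.055,0,0,0.007,0.5],[-0.007,0.003,0.06,0,0,0.007,0.5],[-0.007,0.003,0.061,0,0,0.007,0.5],[-0.007,0.003,0.061,0,0,0.007,0.5]]])

```text
time: 23.15
tool_pos: [0.6599, -0.1584, 0.0188]
tcp_rot: [-2.44, -1.978, 0.001]
wrist_force: [0.2, 0.6, -0.9]
width: 0.461
```

```bash
python3 look.py 17; python3 -c "
from h import *
row(659.5,-158.5,11,-12)"
```

```text
t 23.2 tcp [ 660.5 -158.5   19.6] jaw -11.9 q [-0.27  0.46  1.76  0.    0.92 -0.06] F [-0.9  0.8 -1.2] w 39.3
row [-0.0002, -0.0009, 0.0086] [0.0, -0.0, 0.0003]
```

View pics/w17.png

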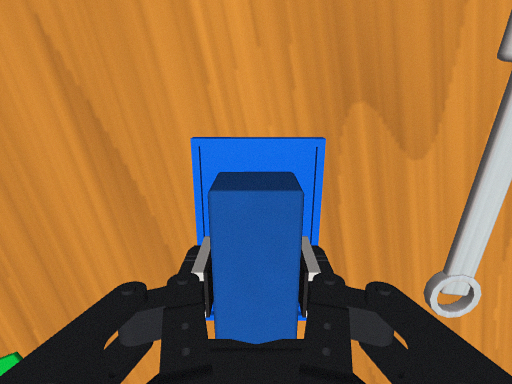

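apply_moves(plan=[[[0,0,0.002,0,0,0,0.5],[0,0,0.003,0,0,0,0.5],[0,0,0.004,0,0,0,0.5],[0,0,0.005,0,0,0,0.5],[0,0,0.006,0,0,0,0.5],[0,0,0.007,0,0,0,0.5],[0,0,0.008,0,0,0,0.5],[0,0,0.008,0,0,0,0.5]]])

```text
time: 23.87
tool_pos: [0.6604, -0.1586, 0.0117]
tcp_rot: [2.44, 1.978, 0.0]
wrist_force: [0.3, 0.2, -1.3]
width: 0.459
```

```bash
python3 -c "
from h import *
row(659.5,-158.5,11,-12)"
```

```text
t 23.87 tcp [ 660.4 -158.6   11.7] jaw -11.9 q [-0.27  0.47  1.76 -0.    0.91 -0.06] F [ 0.3  0.2 -1.3] w 39.0
row [-0.0001, -0.0009, 0.0007] [0.0001, 0.0, 0.0003]
```

apply_moves(plan=[[[0,0,0.001,0,0,0,0.5],[0,0,0.001,0,0,0,0.5],[0,0,0.001,0,0,0,0.5],[0,0,0.002,0,0,0,0.5],[0,0,0.002,0,0,0,0.5],[0,0,0.002,0,0,0,0.5],[0,0,0.002,0,0,0,0.5],[0,0,0.002,0,0,0,0.5]]])

```text
time: 24.53
tool_pos: [0.6605, -0.1586, 0.0115]
tcp_rot: [2.44, 1.978, 0.0]
wrist_force: [-5.1, 1.5, 10.1]
width: 0.46
```

```bash
python3 -c "
from h import *
row(659.5,-158.5,11,-12)"
```

```text
t 24.53 tcp [ 660.5 -158.6   11.5] jaw -11.9 q [-0.27  0.47  1.76 -0.    0.91 -0.06] F [-5.1  1.5 10.1] w 39.1
row [-0.0001, -0.001, 0.0005] [0.0001, 0.0, 0.0003]
```

Contact at 11.5 mm, as predicted. I'll release and rise.

apply_moves(plan=[[[0,0,-0.002,0,0,0,0.05],[0,0,-0.002,0,0,0,0],[0,0,-0.002,0,0,0,-0.1],[0,0,-0.002,0,0,0,-0.2],[0,0,-0.002,0,0,0,-0.4],[0,0,-0.002,0,0,0,-0.4],[0,0,-0.002,0,0,0,-0.4],[0,0,-0.002,0,0,0,-0.4]]])

```text
time: 25.2
tool_pos: [0.6602, -0.1585, 0.0114]
tcp_rot: [-2.44, -1.978, 0.0]
wrist_force: [1.1, 0.0, 0.2]
width: 0.699
```

apply_moves(plan=[[[0,0,-0.02,0,0,0,-0.4],[0,0,-0.05,0,0,0,-0.4],[0,0,-0.08,0,0,0,-0.4],[0,0,-0.11,0,0,0,-0.4],[0,0,-0.14,0,0,0,-0.4],[0,0,-0.16,0,0,0,-0.4],[0,0,-0.16,0,0,0,-0.4],[0,0,-0.16,0,0,0,-0.4]]])

```text
time: 25.87
tool_pos: [0.6616, -0.1588, 0.1738]
tcp_rot: [2.438, 1.976, 0.004]
wrist_force: [-0.2, 0.2, 0.6]
width: 0.701
```

```bash
python3 look.py 18; python3 -c "
from h import *
row(473,330,170,12)"
```

```text
t 25.92 tcp [ 660.2 -158.5  171.7] jaw -11.9 q [-0.27  0.31  1.66 -0.    1.17 -0.06] F [ 0.3 -0.  -1.4] w 59.5
row [0.4392, -0.2843, 0.0015] [0.0001, 0.0, -0.133]
```

View pics/w18.png

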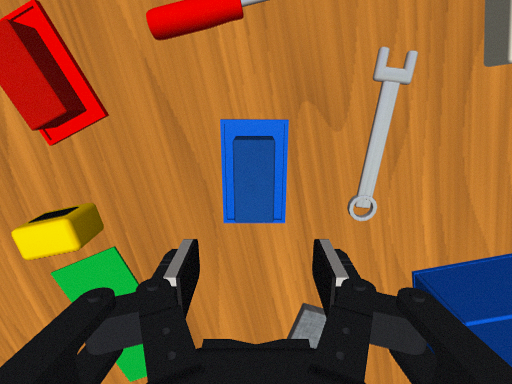

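The blue block is centred in its tray, with the same geometry as the red one. The board is next.

apply_moves(plan=[[[0.27,-0.175,0,0,0,-0.133,-1],[0.27,-0.175,0,0,0,-0.133,-1],[0.27,-0.175,0,0,0,-0.133,-1],[0.27,-0.175,0,0,0,-0.133,-1],[0.27,-0.175,0,0,0,-0.133,-1],[0.27,-0.175,0,0,0,-0.133,-1],[0.27,-0.175,0,0,0,-0.133,-1],[0.27,-0.175,0,0,0,-0.133,-1]]])

```text
time: 26.58
tool_pos: [0.5416, 0.1442, 0.1689]
tcp_rot: [-1.974, -2.439, 0.005]
wrist_force: [0.9, 0.3, 0.1]
width: 0.998
```

```bash
python3 -c "
from h import *
row(473,330,160,12)"
```

```text
t 26.58 tcp [541.6 144.2 168.9] jaw 12.1 q [0.22 0.1  1.92 0.   1.13 0.  ] F [0.9 0.3 0.1] w 84.8
row [0.196, -0.0283, 0.0092] [-0.0015, -0.0003, 0.0003]
```

apply_moves(plan=[[[0.19,-0.026,0.009,0,0,0,-1],[0.19,-0.026,0.009,0,0,0,-1],[0.19,-0.026,0.009,0,0,0,-1],[0.19,-0.026,0.009,0,0,0,-1],[0.19,-0.026,0.009,0,0,0,-1],[0.19,-0.026,0.009,0,0,0,-1],[0.19,-0.026,0.009,0,0,0,-1],[0.19,-0.026,0.009,0,0,0,-1]]])

```text
time: 27.25
tool_pos: [0.4791, 0.3213, 0.1608]
tcp_rot: [-1.976, -2.442, 0.005]
wrist_force: [0.8, 0.0, -0.9]
width: 1.0
```

```bash
python3 look.py 19; python3 - <<'E'
from h import *
row(473,330,160,12)
im=read_camera('top'); cv2.imwrite('pics/top19.png',im[:,:,::-1])
E
```

```text
t 27.3 tcp [479.6 321.  161.2] jaw 12.0 q [ 0.55  0.14  1.89 -0.    1.12  0.34] F [-0.2  0.   0.1] w 85.1
row [0.0102, -0.0046, 0.0012] [-0.0007, 0.0004, -0.0002]
```

View pics/w19.png

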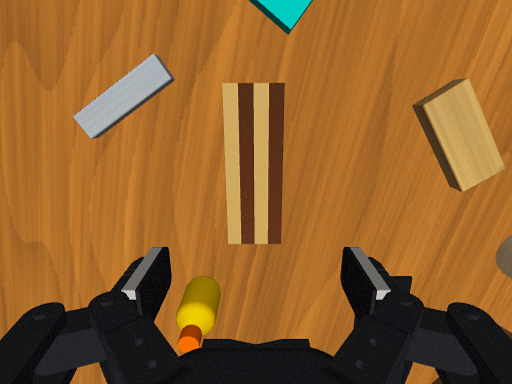

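```bash
python3 - <<'E'
from h import *
st=readout.read_state()
c=ray('wrist',[[222,83],[285,83],[281,244],[228,244]],.022,st)*1000
print(c.round(1),c.mean(0).round(1))
d=c[0]-c[3]+c[1]-c[2]; print(np.hypot(*d[:2])/2,np.degrees(np.arctan2(d[1],d[0])), np.linalg.norm(c[1]-c[0]),np.linalg.norm(c[2]-c[3]))
m=c.mean(0); yaw=np.degrees(np.arctan2(d[1],d[0]))
row(m[0]-1.2,m[1]-1.5,60,yaw-90)
E
```

```text
[[432.3 403.7  22. ]
 [487.7 415.4  22. ]
 [521.5 258.6  22. ]
 [466.4 246.9  22. ]] [477.  331.1  22. ]
160.48518057139708 102.1988584487323 56.5742053781664 56.345915121840164
t 27.35 tcp [480.  320.8 161.6] jaw 11.9 q [ 0.55  0.14  1.89 -0.    1.12  0.34] F [0.  0.5 0.8] w 84.9
row [0.0096, -0.0022, 0.1016] [-0.0005, 0.0003, -0.0015]
```

apply_moves(plan=[[[0.005,-0.001,0.015,0,0,0,-1],[0.01,-0.002,0.035,0,0,-0.001,-1],[0.01,-0.002,0.06,0,0,-0.001,-1],[0.01,-0.002,0.08,0,0,-0.001,-1],[0.01,-0.002,0.095,0,0,-0.001,-1],[0.01,-0.002,0.1,0,0,-0.001,-1],[0.01,-0.002,0.1,0,0,-0.001,-1],[0.01,-0.002,0.1,0,0,-0.001,-1]]])

```text
time: 28.02
tool_pos: [0.4767, 0.331, 0.063]
tcp_rot: [1.975, 2.443, 0.0]
wrist_force: [0.6, 0.0, 0.1]
width: 1.001
```

```bash
python3 look.py 20; python3 - <<'E'
from h import *
row(476,330,2,12.2)
E
```

```text
t 28.07 tcp [477.2 331.5  63.7] jaw 12.1 q [ 0.56  0.25  1.96 -0.    0.93  0.35] F [0.7 0.  1. ] w 84.9
row [-0.0013, -0.0015, 0.0617] [0.0005, -0.0002, -0.0005]
```

View pics/w20.png

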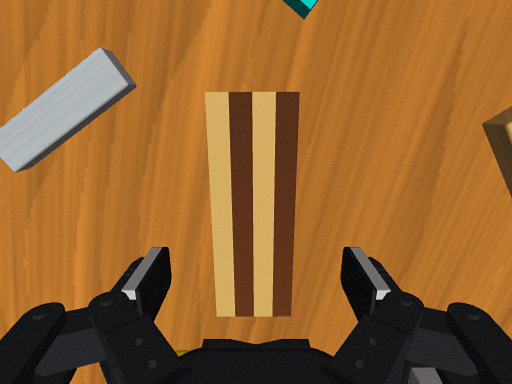

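apply_moves(plan=[[[-0.001,-0.001,0.01,0,0,0,-1],[-0.001,-0.001,0.022,0,0,0,-1],[-0.001,-0.001,0.034,0,0,0,-1],[-0.001,-0.001,0.044,0,0,0,-1],[-0.001,-0.001,0.052,0,0,0,-1],[-0.001,-0.001,0.057,0,0,0,-1],[-0.001,-0.001,0.06,0,0,0,-1],[-0.001,-0.001,0.06,0,0,0,-1]]], force=50)

```text
time: 28.73
tool_pos: [0.4746, 0.3302, 0.0015]
tcp_rot: [-1.973, -2.444, 0.003]
wrist_force: [-0.3, 0.9, -0.0]
width: 0.998
```

```bash
python3 look.py 21; python3 - <<'E'
from h import *
row(476,330,2,12.2)
E
```

```text
t 28.78 tcp [475.1 330.4   2.2] jaw 12.2 q [0.56 0.33 1.99 0.   0.82 0.35] F [ 0.1 -0.3  0.7] w 85.2
row [-0.0006, 0.0008, 0.0002] [-0.0002, 0.0001, -0.0001]
```

View pics/w21.png

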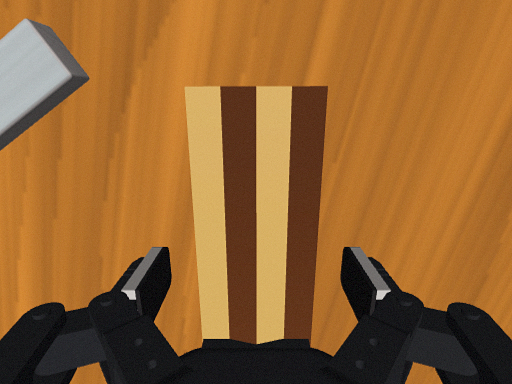

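The board is centred between the jaws. I'll close and lift slightly.

apply_moves(plan=[[[0,0,0,0,0,0,-0.7],[0,0,0,0,0,0,-0.5],[0,0,0,0,0,0,-0.4],[0,0,0,0,0,0,-0.3],[0,0,0,0,0,0,0],[0,0,0,0,0,0,0.3],[0,0,0,0,0,0,0.3],[0,0,0,0,0,0,0.3]]])

```text
time: 29.45
tool_pos: [0.4759, 0.3309, 0.0036]
tcp_rot: [1.973, 2.444, 0.002]
wrist_force: [-0.6, 0.1, 5.7]
width: 0.642
```

```bash
python3 look.py 22; python3 - <<'E'
from h import *
row(476,330,2,12.2)
E
```

```text
t 29.5 tcp [475.9 330.9   3.6] jaw 12.2 q [0.56 0.33 1.99 0.   0.82 0.35] F [-0.4 -0.5  5.4] w 54.9
row [-0.0009, -0.0001, 0.0016] [0.0004, -0.0002, -0.0001]
```

apply_moves(plan=[[[0,0,-0.003,0,0,0,0.3],[0,0,-0.008,0,0,0,0.3],[0,0,-0.015,0,0,0,0.3],[0,0,-0.025,0,0,0,0.3],[0,0,-0.045,0,0,0,0.3],[0,0,-0.065,0,0,0,0.3],[0,0,-0.085,0,0,0,0.3],[0,0,-0.1,0,0,0,0.3]]])

```text
time: 30.17
tool_pos: [0.4759, 0.3309, 0.1053]
tcp_rot: [1.973, 2.444, 0.004]
wrist_force: [-0.1, 0.6, -0.8]
width: 0.645
```

```bash
python3 look.py 23; python3 - <<'E'
from h import *
row(453.7,-313.5,120,11.3)
im=read_camera('side'); cv2.imwrite('pics/s23.png',im[:,:,::-1])
E
```

```text
t 30.22 tcp [477.8 332.1 108.5] jaw 12.2 q [ 0.56  0.19  1.93 -0.    1.01  0.35] F [0.6 1.2 0.2] w 54.6
row [-0.6259, -0.1596, -0.0142] [0.0022, -0.0008, 0.0049]
```

View pics/w23.png

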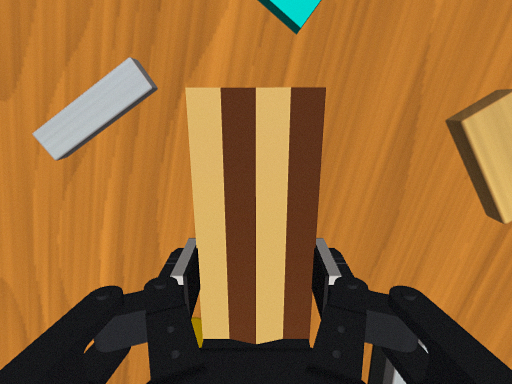

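View pics/s23.png

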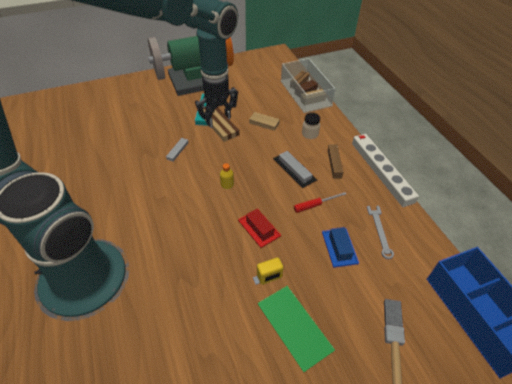

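The board is held level. I'll carry it to the green mat, passing higher over the bottle and the trays.

apply_moves(plan=[[[-0.01,-0.003,-0.02,0,0,0,0.3],[-0.04,-0.01,-0.045,0,0,0,0.3],[-0.075,-0.019,-0.05,0,0,0,0.3],[-0.11,-0.028,-0.05,0,0,0,0.3],[-0.145,-0.037,-0.05,0,0,0,0.3],[-0.18,-0.046,-0.05,0,0,0,0.3],[-0.215,-0.055,-0.05,0,0,0,0.3],[-0.25,-0.064,-0.05,0,0,0,0.3]]])

```text
time: 30.93
tool_pos: [0.4643, 0.071, 0.1518]
tcp_rot: [-1.972, -2.445, 0.001]
wrist_force: [0.7, -0.3, -1.6]
width: 0.642
```

```bash
python3 - <<'E'
from h import *
row(453.7,-313.5,150,11.3)
E
```

```text
t 30.93 tcp [464.3  71.  151.8] jaw 12.2 q [ 0.1  -0.06  2.11 -0.    1.09 -0.11] F [ 0.7 -0.3 -1.6] w 54.5
row [-0.3735, -0.0916, 0.0019] [-0.0003, -0.0, 0.005]
```

apply_moves(plan=[[[-0.035,-0.009,0,0,0,0.001,0.3],[-0.07,-0.018,0,0,0,0.003,0.3],[-0.105,-0.027,0,0,0,0.005,0.3],[-0.14,-0.035,0,0,0,0.005,0.3],[-0.175,-0.044,0,0,0,0.005,0.3],[-0.21,-0.052,0,0,0,0.005,0.3],[-0.245,-0.06,0,0,0,0.005,0.3],[-0.28,-0.068,0,0,0,0.005,0.3]]])

```text
time: 31.6
tool_pos: [0.4569, -0.2169, 0.1517]
tcp_rot: [-1.992, -2.428, 0.0]
wrist_force: [0.8, -0.2, -0.3]
width: 0.645
```

```bash
python3 - <<'E'
from h import *
row(453.7,-313.5,100,11.3)
E
```

```text
t 31.6 tcp [ 456.9 -216.9  151.7] jaw 11.3 q [-0.49  0.01  2.04  0.    1.09 -0.69] F [ 0.8 -0.2 -0.3] w 54.8
row [-0.0942, -0.022, 0.0517] [-0.0003, -0.0003, -0.0002]
```

apply_moves(plan=[[[-0.03,-0.007,0,0,0,0,0.3],[-0.055,-0.013,0.005,0,0,0,0.3],[-0.075,-0.018,0.015,0,0,0,0.3],[-0.085,-0.02,0.03,0,0,0,0.3],[-0.088,-0.021,0.042,0,0,0,0.3],[-0.088,-0.021,0.05,0,0,0,0.3],[-0.088,-0.021,0.05,0,0,0,0.3],[-0.088,-0.021,0.05,0,0,0,0.3]]])

```text
time: 32.27
tool_pos: [0.4539, -0.3043, 0.1015]
tcp_rot: [-1.99, -2.427, -0.0]
wrist_force: [0.6, -0.4, -1.3]
width: 0.643
```

```bash
python3 look.py 24; python3 - <<'E'
from h import *
row(453.7,-313.5,30,11.3)
E
```

```text
t 32.32 tcp [ 454.6 -304.8  102.5] jaw 11.3 q [-0.64  0.14  2.    0.    1.   -0.83] F [-0.2  0.2 -2.1] w 54.4
row [-0.0084, -0.0026, 0.0724] [-0.0001, -0.0002, 0.0002]
```

View pics/w24.png

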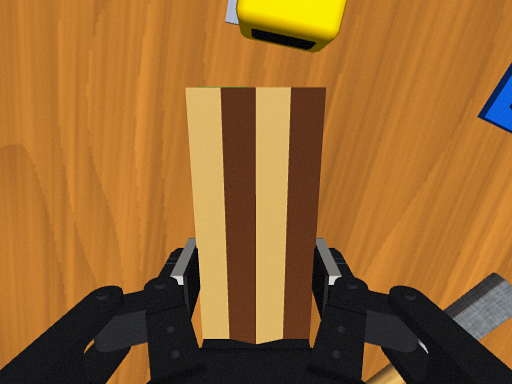

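apply_moves(plan=[[[-0.005,-0.001,0.008,0,0,0,0.3],[-0.009,-0.002,0.02,0,0,0,0.3],[-0.009,-0.002,0.035,0,0,0,0.3],[-0.009,-0.002,0.05,0,0,0,0.3],[-0.009,-0.002,0.062,0,0,0,0.3],[-0.009,-0.002,0.07,0,0,0,0.3],[-0.009,-0.002,0.071,0,0,0,0.3],[-0.009,-0.002,0.071,0,0,0,0.3]]])

```text
time: 32.98
tool_pos: [0.454, -0.3147, 0.0309]
tcp_rot: [-1.991, -2.428, 0.0]
wrist_force: [0.9, -0.0, -1.5]
width: 0.64
```

```bash
python3 look.py 25; python3 - <<'E'
from h import *
row(453.7,-313.5,7.6,11.3)
E
```

```text
t 33.03 tcp [ 454.6 -315.2   31.7] jaw 11.3 q [-0.65  0.24  2.04 -0.    0.86 -0.85] F [-0.3 -0.  -2.1] w 54.7
row [0.0018, -0.0006, 0.0241] [0.0, 0.0, -0.0001]
```

View pics/w25.png

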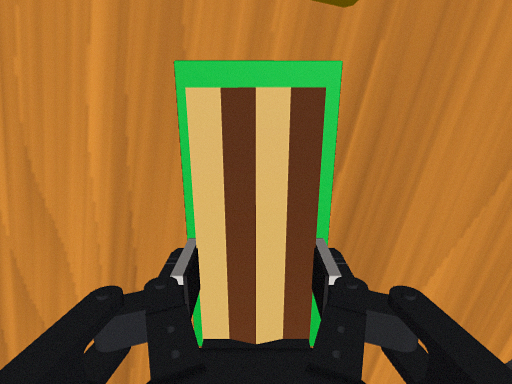

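The board is centred over the mat and lined up with it. I'll lower gently.

apply_moves(plan=[[[0.001,0,0.005,0,0,0,0.3],[0.001,0,0.01,0,0,0,0.3],[0.001,0,0.014,0,0,0,0.3],[0.001,0,0.017,0,0,0,0.3],[0.001,0,0.019,0,0,0,0.3],[0.001,0,0.021,0,0,0,0.3],[0.001,0,0.022,0,0,0,0.3],[0.001,0,0.023,0,0,0,0.3]]])

```text
time: 33.7
tool_pos: [0.4542, -0.3141, 0.0085]
tcp_rot: [-1.992, -2.429, 0.0]
wrist_force: [-0.5, 0.0, -1.3]
width: 0.644
```

apply_moves(plan=[[[0,0,0,0,0,0,0.3],[0,0,0.001,0,0,0,0.3],[0,0,0.001,0,0,0,0.3],[0,0,0.001,0,0,0,0.3],[0,0,0.001,0,0,0,0.3],[0,0,0.001,0,0,0,0.3],[0,0,0.001,0,0,0,0.3],[0,0,0.001,0,0,0,0.3]]])

```text
time: 34.37
tool_pos: [0.4542, -0.3141, 0.0077]
tcp_rot: [1.992, 2.429, -0.0]
wrist_force: [0.6, 0.0, -1.4]
width: 0.646
```

```bash
python3 - <<'E'
from h import *
row(453.7,-313.5,7.6,11.3)
E
```

```text
t 34.37 tcp [ 454.2 -314.1    7.7] jaw 11.3 q [-0.65  0.28  2.05 -0.    0.82 -0.85] F [ 0.6  0.  -1.4] w 54.9
row [0.0007, -0.0004, 0.0001] [0.0, 0.0, -0.0001]
```

apply_moves(plan=[[[0,0,0,0,0,0,0.3],[0,0,0.001,0,0,0,0.3],[0,0,0.001,0,0,0,0.3],[0,0,0.001,0,0,0,0.3],[0,0,0.001,0,0,0,0.3],[0,0,0.001,0,0,0,0.3],[0,0,0.001,0,0,0,0.3],[0,0,0.001,0,0,0,0.3]]])

```text
time: 35.03
tool_pos: [0.4542, -0.3141, 0.0076]
tcp_rot: [-1.992, -2.429, -0.0]
wrist_force: [-2.8, 2.3, 5.9]
width: 0.639
```

```bash
python3 - <<'E'
from h import *
row(453.7,-313.5,7.6,11.3)
E
```

```text
t 35.03 tcp [ 454.2 -314.1    7.6] jaw 11.3 q [-0.65  0.28  2.05  0.    0.82 -0.85] F [-2.8  2.3  5.9] w 54.3
row [0.0007, -0.0004, -0.0] [-0.0, -0.0, -0.0001]
```

Contact at 7.6 mm, as predicted. I'll release and rise.

apply_moves(plan=[[[0,0,-0.001,0,0,0,-0.3],[0,0,-0.001,0,0,0,-0.4],[0,0,-0.001,0,0,0,-0.5],[0,0,-0.001,0,0,0,-0.7],[0,0,-0.001,0,0,0,-1],[0,0,-0.001,0,0,0,-1],[0,0,-0.001,0,0,0,-1],[0,0,-0.001,0,0,0,-1]]])

```text
time: 35.7
tool_pos: [0.4542, -0.3141, 0.0076]
tcp_rot: [-1.992, -2.429, 0.0]
wrist_force: [-0.5, 0.6, -0.6]
width: 1.002
```

apply_moves(plan=[[[0,0,-0.02,0,0,0,-1],[0,0,-0.05,0,0,0,-1],[0,0,-0.08,0,0,0,-1],[0,0,-0.11,0,0,0,-1],[0,0,-0.14,0,0,0,-1],[0,0,-0.17,0,0,0,-1],[0,0,-0.2,0,0,0,-1],[0,0,-0.2,0,0,0,-1]]])

```text
time: 36.37
tool_pos: [0.4577, -0.3167, 0.2154]
tcp_rot: [1.984, 2.419, 0.001]
wrist_force: [0.9, -0.6, 1.1]
width: 0.996
```

apply_moves(plan=[[[0,0,0,0,0,0,-1],[0,0,0,0,0,0,-1],[0,0,0,0,0,0,-1],[0,0,0,0,0,0,-1],[0,0,0,0,0,0,-1],[0,0,0,0,0,0,-1],[0,0,0,0,0,0,-1],[0,0,0,0,0,0,-1]]])

```text
time: 37.03
tool_pos: [0.4541, -0.314, 0.2072]
tcp_rot: [-1.992, -2.428, 0.0]
wrist_force: [0.4, -0.1, -0.2]
width: 1.003
```

```bash
python3 look.py 26 green:.004; python3 - <<'E'
from h import *
row(453.7,-313.5,7.6,11.3)
im=read_camera('top'); cv2.imwrite('pics/top26.png',im[:,:,::-1])
im=read_camera('side'); cv2.imwrite('pics/side26.png',im[:,:,::-1])
E
```

```text
green [257.3 145.8] [ 455.4 -312. ] [ 89.3 187.7] 101.2
t 37.08 tcp [ 454.2 -314.1  207.4] jaw 11.3 q [-0.65  0.05  1.9  -0.    1.2  -0.85] F [-0.   0.6  0.1] w 84.9
row [0.0006, -0.0003, 0.1998] [-0.0001, -0.0001, -0.0001]
```

View pics/w26.png

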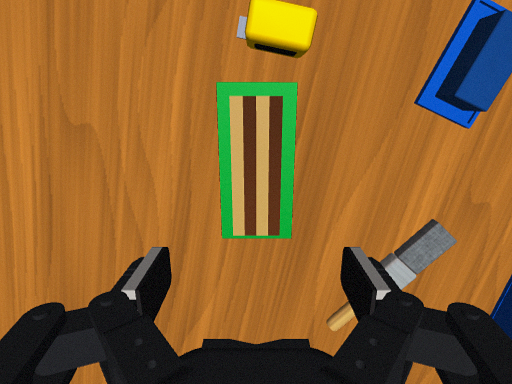

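View pics/side26.png

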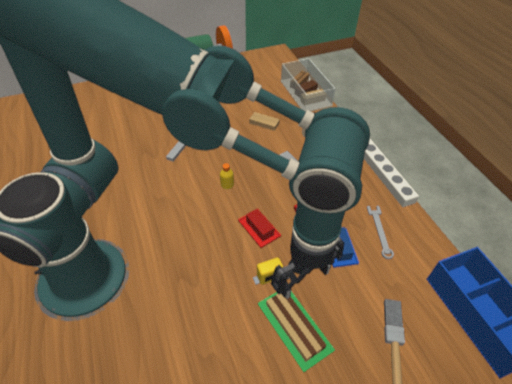

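View pics/top26.png

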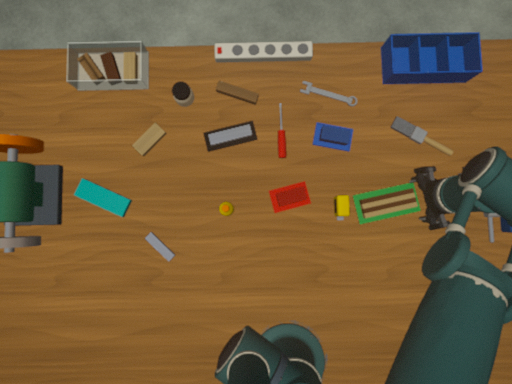

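All four pieces lie in their places in the top view: bar (230,136), red (290,197), blue (333,137), board (388,203). I'll do a final numeric check of the board, then hand in.

```bash
python3 - <<'E'
from h import *
st=readout.read_state()
c=ray('wrist',[[229,96],[284,96],[280,235],[233,235]],.026,st)*1000
d=c[0]-c[3]+c[1]-c[2]; print(c.mean(0).round(1),np.hypot(*d[:2])/2,np.degrees(np.arctan2(d[1],d[0])))
print(bot.finish_job())
E
```

```text
[ 456. -313.   26.] 159.5490277410469 101.35305676705426
the job is handed in; nothing more can be done
None
```

I took the press apart in order: weight to the rubber pad, red block to its tray, blue block to its tray, then the board to the green mat. I handed the job in at about 37 s. The hand-in reports no verdict, so the results below are my own measurements.

| Piece | Offset from the centre of its place | Angle error | How checked |
|---|---|---|---|
| Weight | about 0.5 mm | 0.4° | measured in the wrist picture |
| Red block | about 2 mm | not measured on its own | measured in the wrist picture |
| Blue block | looks centred | not measured on its own | by eye, same picture geometry as the red block |
| Board | about 1.2 mm | 0.2° | measured in the wrist picture |

- **Setting down:** each piece was lowered until the wrist force showed contact, at the height I had predicted, and only then released. Nothing was dropped.
- **Stack underneath:** the pieces still lying underneath stayed in place in the pictures while I unstacked.
- **Final state:** the gripper was open and clear of everything, about 0.2 m above the table.
- **Disagreements:** the cameras differed by 1–3 mm in absolute position, about what the calibration allows, except about 5 mm for the red block in its first measurement. No check failed.

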